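# Free the jammed ball run and pack the gift tube

## Task

The red ornament balls have jammed at the narrow opening of the sloping ball run: nudge the jam back with the fingertips until every ball has run down to the single-file runway, without lifting any ball out of the wide upper part. Stand the lying gift tube upright on the packing board, mouth up (its foot can be butted against the fence), put all the balls into it from the runway, and then set the filled tube upright inside the open carton. Leave the ink bottle, bowl and paperweight as they are.

Things in the scene. Friction and masses are not known exactly. Their poses are not given: they have to be found in the camera images.
- run: Fixed wooden ball run, 97 mm wide, 440 long; origin on the table under its middle; own y = level, downhill along the run; own x = across, away from the robot. Floor slopes 10 deg: its height is 0.082 - 0.176 y (m). Wide upper part, y -0.20 to -0.03: 77 mm between side boards 41 mm high (x = -38.6 to +38.6 mm); balls lie there in zigzag, alternately at the two boards.
- run_gap (a point): Floor point at mid-channel (x = 0) of the narrow opening, y = -0.03, axes as run. Here a square step on the +x side narrows the channel by 8.6 mm, to x = -38.6..+30 mm, walls 40 mm high. Guides then narrow it from y = -0.005 to y = +0.065, to 46 mm about x = 0. A row left wedged by a hard push comes loose at a light nudge from below.
- run_step (a point): Top of the step's corner (x = +30 mm, y = -0.03). The jam: the lowest ball hangs on the step; the next ball up, at the -x board, leans on it and locks it. Push that leaning ball about 25 mm uphill (fingertips go down in the free space at the -x board just below it) and hold: the lower ball rolls off by itself within 1 s, the rest follow. Four may jam a second time.
- run_end (a point): Centre of a ball lying at the lower end stop (34 mm high). From y = +0.065 down to it is the single-file runway with kerbs only 8 mm high, 38 mm apart: pinch a ball across the run from above, fingertips staying over the kerbs. As the lowest is taken, the rest roll down. Run and balls are slippery (friction 0.2); balls roll freely.
- ball_a_center (a point): Centre of a red lacquered wooden ball with a gold band, diameter 42 mm, 35 g. Always present.
- ball_b_center (a point): Centre of a red lacquered wooden ball with a gold band, diameter 42 mm, 35 g. Always present.
- ball_c_center (a point): Centre of a red lacquered wooden ball with a gold band, diameter 42 mm, 35 g. Present in some runs only.
- ball_d_center (a point): Centre of a red lacquered wooden ball with a gold band, diameter 42 mm, 35 g. Present in some runs only.
- ball_e_center (a point): Centre of a red lacquered wooden ball with a gold band, diameter 42 mm, 35 g. Present in some runs only. It has already run down to the end stop.
- board: Fixed plywood packing board, 280 (x) by 160 (y) by 12 mm thick, origin under its centre on the table, its own x axis pointing away from the robot. Along its far edge stands a dark fence, 15 mm thick and 50 mm high above the board, its inner face at x = +125 mm.
- board_stop (a point): Foot of the fence's inner face, mid-length, at the height of the board's top (12 mm above the table); axes as board. Pinched lightly (about 6 N) near its mouth, with its base against the fence, the tube swings upright between the fingers as the mouth is raised in an arc; the base then slides back along the board. Pinched hard (10 N or more) it does not turn in the fingers.
- tube_mid (a point): Centre (on the axis, half-way along) of the loose cardboard gift tube: a round tube closed at the base and open at the mouth, outer diameter 66 mm, wall 3.5 mm, inner diameter 59 mm, length 203 mm, bottom 5 mm thick, about 180 g. Its own x axis runs along the tube towards the open mouth. It starts lying on the board with its base towards the fence. Five balls just fill it.
- carton: Loose open cardboard carton, 170 (x) by 140 (y) mm, walls 45 mm high and 4 mm thick, floor 4 mm thick, 0.5 kg. Origin under its centre.
- ink_bottle: Bystander: black ink bottle, 64 mm in diameter, 150 mm high, origin at its base.
- ink_bowl: Bystander: white bowl, 124 mm across, 55 mm high, origin at its base.
- paperweight: Bystander: marble paperweight, 40 by 190 by 22 mm, origin under its centre.
Things that resemble listed ones, but are neither listed nor needed, are in the scene too. What is shaped like the part that bears tube_mid but green or pink is not meant.

How it is judged (in metres and radians):
On the way, in this order (a step that is already met when the one before it is completed fails the run):
1. every ball has run down through the narrow opening (y of each of ball_a_center, ball_b_center, ball_c_center, ball_d_center, ball_e_center in the frame of run above 0.01 m), for 0.2 s.
2. every ball is inside the upright tube (angle between tube_mid's own x axis and vertical below 0.1 rad and x of ball_a_center in the frame of tube_mid between -0.1015 and 0.0955 m and y of ball_a_center in the frame of tube_mid between -0.02 and 0.02 m and z of ball_a_center in the frame of tube_mid between -0.02 and 0.02 m and x of ball_b_center in the frame of tube_mid between -0.1015 and 0.0955 m and y of ball_b_center in the frame of tube_mid between -0.02 and 0.02 m and z of ball_b_center in the frame of tube_mid between -0.02 and 0.02 m and x of ball_c_center in the frame of tube_mid between -0.1015 and 0.0955 m and y of ball_c_center in the frame of tube_mid between -0.02 and 0.02 m and z of ball_c_center in the frame of tube_mid between -0.02 and 0.02 m and x of ball_d_center in the frame of tube_mid between -0.1015 and 0.0955 m and y of ball_d_center in the frame of tube_mid between -0.02 and 0.02 m and z of ball_d_center in the frame of tube_mid between -0.02 and 0.02 m and x of ball_e_center in the frame of tube_mid between -0.1015 and 0.0955 m and y of ball_e_center in the frame of tube_mid between -0.02 and 0.02 m and z of ball_e_center in the frame of tube_mid between -0.02 and 0.02 m), for 0.3 s.
At the end, for the whole second after the job is handed in: The tube stands upright (within 0.1 rad), mouth up, on the floor of the carton, at rest, with every ball inside it (centres at least 6 mm below the rim) (all of step 2 and z of tube_mid in the frame of carton between 0.098 and 0.115 m and x of tube_mid in the frame of carton between -0.055 and 0.055 m and y of tube_mid in the frame of carton between -0.045 and 0.045 m and angle between carton's own z axis and vertical below 0.1 rad and linear speed of each of tube, carton below 0.02 m/s); the robot touches nothing.
It fails at once if a ball is lifted out of the wide upper part of the run ((z of ball_a_center in the frame of run above 0.185 m and y of ball_a_center in the frame of run below -0.02 m) or (z of ball_b_center in the frame of run above 0.185 m and y of ball_b_center in the frame of run below -0.02 m) or (z of ball_c_center in the frame of run above 0.185 m and y of ball_c_center in the frame of run below -0.02 m) or (z of ball_d_center in the frame of run above 0.185 m and y of ball_d_center in the frame of run below -0.02 m) or (z of ball_e_center in the frame of run above 0.185 m and y of ball_e_center in the frame of run below -0.02 m)).
It fails at once if a bystander is pushed more than 3 cm or tipped over (distance of any of ink_bottle, ink_bowl, paperweight from where it was at the start of the episode above 0.03 m or angle between any of ink_bottle, ink_bowl, paperweight's own z axis and vertical above 0.5 rad).
Of ball_c, ball_d, ball_e only 1 to 3 are there at a start; the rules pass over those that are not, and their reading is None.
At some moment in a run one of carton may be knocked a few centimetres aside while the robot is not near it.
It also fails if it takes over 210 s, if anything falls off the work surface, if the arm or the gripper's body presses on something with over 40 N, if the wrist force passes 120 N, or if a joint passes its speed limit or range.

## Robot

A 7-joint arm with a two-finger parallel gripper is mounted at the origin on the work surface. World frame = base frame: x ahead of the robot, y to its left, z up, the work surface at z = 0. Lengths are in m, angles in degrees, forces in N, time in s.
With the tool pointing down it reaches from about 0.425 to 0.925 m from the base axis. Payload 6.8 kg.
Tool frame: the origin (TCP) lies on the centre line of the jaws, within the pads' length; the fingertips stand r.nose_length ahead of it and the grasp point (between the pads) lies 5 mm behind it (r.nose_length is the distance from the TCP to the fingertips, in m); z points along the fingers, y is the line along which they close (so a half turn about z gives the same grasp; the last joint's range is limited). The gripper opens to 88 mm and grips with 3 to 60 N. Pads are 20 mm wide; open, the fingers measure 115 mm over their backs; the gripper's body (75 mm by 178 mm) begins 61 mm behind the grasp point.
Start: joints at [64.91, 27.33, 1.283, 89.118, -0.659, 63.558, -4.761], TCP at [0.219, -0.639, 0.237] pointing down, gripper open.
Joint ranges: [-169.35, 169.35], [-19.33, 120.38], [-80.79, 83.38], [13.8, 139.57], [-78.32, 258.32], [9.67, 109.79], [-169.56, 169.56]. Speed limits (degrees/s): [136.94, 136.94, 180, 180, 180, 180, 180].

## Interface

Orientations are given as a 3x3 rotation matrix whose columns are the frame's x, y, z axes.
In Python, from bench import status, optics, r gives the robot as it stands.
- The arm moves only by the tool servo_tool, never from a script. Its argument "increments" is a list of rows, each an object of numbers: "x", "y", "z": the shift along the tool's x, y, z in mm; "wx", "wy", "wz": the turn, a rotation vector about the tool's x, y, z in rad; "jaw": the gripper's target within -1 to 1 (shut at 1, half-way at 0, fully open at -1). In form: [{"x": .., "y": .., "z": .., "wx": .., "wy": .., "wz": .., "jaw": ..}, ...]. A call has 1 to 12 rows; each row shifts and turns the commanded pose from where the row before left it, along the tool's axes as they then stand; what a row does not reach is not made up. A row lasts 1/10 s, in which the tool goes at most 50 mm and 8.59 degrees, less where a joint would pass 70% of its speed; a pose out of reach is approached as far as the arm can. A call is refused whole if a number of a shift passes 50 or a number of a turn 0.15, either way. A call with a gripper value outside its range is refused whole. The fingers move at their own pace and stop on an object; the grip force is fixed at half the most. Time passes only in rows, so rows that do not move let the fingers close. It gives the time, the measured TCP pose, the force, the opening and the grip force at its end, in the units of the state.
- status.get_state(): the state, without advancing time (a new reading comes with each control period).
- optics.grab_frame(name): name is "side" or "top" or "wrist"; returns the picture (420x560x3 uint8, blue, green, red); there is no depth.
- optics.camera_info(name): a dict with "intrinsics" (3x3 intrinsics, pixels), "pose" (4x4, takes a point from camera to world coordinates). Camera axes: x right, y down, z forward; pixel columns grow to the right and rows downward; lengths in m; the calibration is good to about 2 mm. The wrist camera is an equidistant fisheye: a pixel r from the principal point sees the ray r / f radians off the axis. A picture is of the moment at which its call begins: read the wrist's pose just before it. camera_info takes no time and is no camera call; for the wrist camera it gives the pose at the moment of the call.
- r.sign_off(): hands the job in; it is judged then, once.
The state is a dict: "t": time; "joint_positions": joint angles; "joint_velocities": joint speeds; "tau": joint torques, N m; "eef_pos": TCP position; "tool_rot": TCP orientation; "force": force on the tool from outside, world axes, zero at the start; "moment": the same for the moment, N m; "gripper_width": opening from 0.0 (shut) to 1.0 (fully open); "finger_force": force on a finger pad.
Only numpy, scipy, OpenCV 4.12 (cv2) and the standard library are available. Lean on these libraries where they do the work, as an engineer would, in place of code of your own. Each camera call takes 0.05 s, during which the arm holds its last target. There are 200 camera calls.

## Working session

There is one attempt and no reset: what is moved stays moved. The work goes in short steps, Python scripts to look and compute and a tool call to move; the robot and the scene stay as the last step left them, time stands still between calls to the robot, and variables do not carry over. Pictures are saved under pics/ and viewed, at most 14 in all, crops included, and the job is handed in when it is done.

Besides the shell and the picture viewer there is one more tool, called after ">>>" as name(argument=value, ...) on one line, values as JSON. servo_tool: Moves the arm, as the interface text tells. Its arguments: {"type":"object","properties":{"increments":{"type":"array","items":{"type":"object","properties":{"x":{"type":"number"},"y":{"type":"number"},"z":{"type":"number"},"wx":{"type":"number"},"wy":{"type":"number"},"wz":{"type":"number"},"jaw":{"type":"number"}}}}},"required":["increments"]}

```bash
mkdir -p pics; ls
python3 - <<'E'
from bench import status, optics, r
import cv2,numpy as np
s=status.get_state(); print({k:np.round(v,3).tolist() for k,v in s.items()}); print(r.nose_length)
for n in("side","top","wrist"):
    i=optics.camera_info(n); print(n,np.round(i["intrinsics"],2).tolist(),np.round(i["pose"],4).tolist())
    f=optics.grab_frame(n); cv2.imwrite(f"pics/a_{n}.png",f)
E
```

```text
pics
{'t': 0.0, 'joint_positions': [64.912, 27.373, 1.279, 89.177, -0.658, 63.557, -4.761], 'joint_velocities': [0.065, -0.001, -0.017, 0.018, 0.073, 0.038, 0.028], 'tau': [0.001, -58.285, 1.535, -27.261, -0.054, 0.017, 0.0], 'eef_pos': [0.218, -0.638, 0.236], 'tool_rot': [[0.946, 0.324, -0.001], [0.324, -0.946, 0.002], [-0.0, -0.002, -1.0]], 'force': [0.824, -0.818, -0.047], 'moment': [-0.0, 0.008, 0.028], 'finger_force': 0.0, 'gripper_width': 0.994}
0.014
side [[417.14, 0.0, 278.35], [0.0, 417.14, 207.16], [0.0, 0.0, 1.0]] [[-0.8011, -0.3445, 0.4895, -0.0351], [-0.5985, 0.4728, -0.6467, 0.7477], [-0.0087, -0.811, -0.585, 0.766], [0.0, 0.0, 0.0, 1.0]]
top [[512.4, 0.0, 279.63], [0.0, 512.4, 211.02], [0.0, 0.0, 1.0]] [[-0.0098, -0.9962, 0.0861, 0.4225], [-0.9998, 0.0111, 0.0146, -0.0083], [-0.0155, -0.0859, -0.9962, 1.2055], [0.0, 0.0, 0.0, 1.0]]
wrist [[325.19, 0.0, 280.24], [0.0, 325.19, 210.86], [0.0, 0.0, 1.0]] [[0.3237, -0.9064, -0.2713, 0.2932], [-0.9462, -0.3104, -0.0916, -0.6128], [-0.0012, 0.2864, -0.9581, 0.3841], [0.0, 0.0, 0.0, 1.0]]
```

View pics/a_top.png

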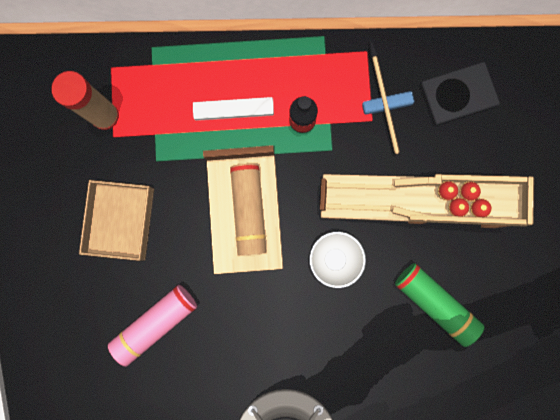

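View pics/a_side.png

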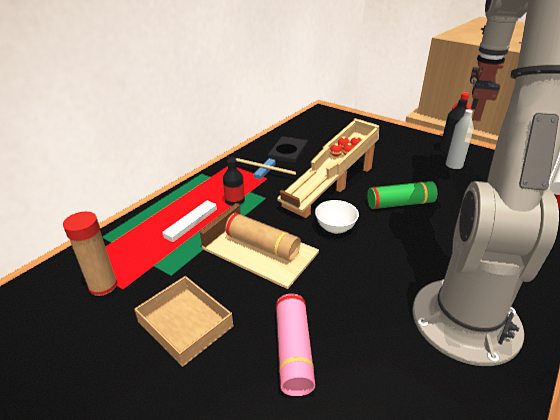

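```bash
cat > h.py <<'E'
from bench import status, optics, r
import cv2,numpy as np
from scipy.spatial.transform import Rotation as R
def ray(n,u,v,info=None):
    i=info or optics.camera_info(n); K=np.array(i["intrinsics"]);P=np.array(i["pose"])
    a,b=(u-K[0,2])/K[0,0],(v-K[1,2])/K[1,1]
    if n=="wrist":
        t=np.hypot(a,b); d=np.array([a/t*np.sin(t),b/t*np.sin(t),np.cos(t)]) if t>1e-9 else np.array([0,0,1.])
    else: d=np.array([a,b,1.])
    return P[:3,3],P[:3,:3]@d
def onz(n,u,v,z,info=None):
    o,d=ray(n,u,v,info); return o+d*(z-o[2])/d[2]
def tri(r1,r2):
    A=[];b=[]
    for o,d in (r1,r2):
        d=d/np.linalg.norm(d);M=np.eye(3)-np.outer(d,d);A.append(M);b.append(M@o)
    return np.linalg.lstsq(np.vstack(A),np.hstack(b),rcond=None)[0]
def go(p,Rt=None):
    """tool-frame shift (mm) and total rotvec from the present pose to p,Rt"""
    s=status.get_state(); T=np.array(s["tool_rot"]); d=T.T@(np.array(p)-s["eef_pos"])*1000
    w=R.from_matrix(T.T@(T if Rt is None else Rt)).as_rotvec()
    print("shift",np.round(d,1),"rot",np.round(w,4),"rows>=",max(np.linalg.norm(d)/50,np.linalg.norm(w)/0.15).round(1))
def down(psi):
    """tool down, tool x at yaw psi (rad)"""
    c,s=np.cos(psi),np.sin(psi); return np.array([[c,s,0],[s,-c,0],[0,0,-1.]])
E
python3 - <<'E'
from h import *
f=cv2.imread("pics/a_top.png");g=cv2.imread("pics/a_side.png")
def blobs(n,f,lo,hi,x0,x1,y0,y1,amin=60):
    h=cv2.cvtColor(f,cv2.COLOR_BGR2HSV);m=cv2.inRange(h,lo,hi);k=np.zeros_like(m);k[y0:y1,x0:x1]=m[y0:y1,x0:x1]
    return [c for c in cv2.findContours(k,0,1)[0] if cv2.contourArea(c)>amin]
h=cv2.cvtColor(f,cv2.COLOR_BGR2HSV)
for p in [(449,184),(459,213),(248,200),(215,240),(115,220),(510,210),(87,200),(340,180)]: print(p,h[p[1],p[0]])
gray=cv2.cvtColor(f[170:235,425:505],cv2.COLOR_BGR2GRAY)
rb=h[170:235,425:505]; m=((rb[...,0]<8)|(rb[...,0]>172))&(rb[...,1]>150)
m=m.astype(np.uint8)*255
m=cv2.morphologyEx(cv2.resize(m,None,fx=4,fy=4),cv2.MORPH_CLOSE,np.ones((13,13)))
d=cv2.distanceTransform(m,2,5);_,_,st,ce=cv2.connectedComponentsWithStats((d>0.75*d.max()).astype(np.uint8))
for c in ce[1:]:
    u,v=c/4+[425,170]; print("ball",u.round(1),v.round(1),onz("top",u,v,0.112).round(4))
# run outline, board, tube, carton hulls
for name,box,(lo,hi) in [("runboard",(200,540,140,280),((12,40,150),(30,160,255)))]:
    for c in blobs("top",f,lo,hi,*box,amin=800):
        q=cv2.minAreaRect(c);print(name,cv2.boxPoints(q).round(1).tolist())
A=f[165:235,310:540];B=cv2.resize(A,(800,243),interpolation=2)
C=f[140:280,60:290];C=cv2.resize(C,(568,346),interpolation=2);D=np.zeros((600,800,3),np.uint8);D[:243]=B;D[250:596,:568]=C
cv2.imwrite("pics/b.png",D)
E
```

```text
(449, 184) [  0 190 208]
(459, 213) [  1 188 213]
(248, 200) [ 16 103 225]
(215, 240) [ 25  54 246]
(115, 220) [ 17 107 227]
(510, 210) [ 22  70 244]
(87, 200) [ 15 111 209]
(340, 180) [ 23  65 245]
ball 459.6 196.8 [ 0.5432 -0.3769  0.112 ]
runboard [[320.79998779296875, 217.8000030517578], [322.29998779296875, 170.10000610351562], [533.4000244140625, 176.60000610351562], [532.0, 224.3000030517578]]
runboard [[204.89999389648438, 160.39999389648438], [274.1000061035156, 155.10000610351562], [282.79998779296875, 268.3999938964844], [213.60000610351562, 273.70001220703125]]
```

View pics/b.png

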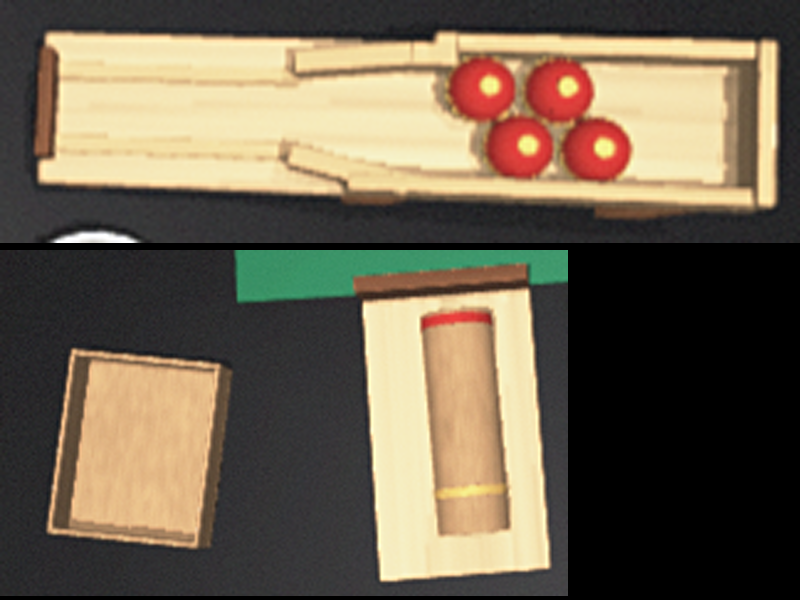

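Picture: four balls at px (448,190), (471,191), (459,208), (482,208), jam at the step (top side in the image); none at the end stop. Tube candidates: brown lying on board (248,210), pink (150,325), green (440,305), and a brown red-capped one standing at (85,95). The one on the board with its base (red rim) to the fence is the one meant.

Run:
```python
from h import *
B=[(448.3,190.3,.112),(459.2,207.6,.116),(470.7,190.6,.120),(481.7,208.1,.123)]
P=np.array([onz("top",*b) for b in B]);print(P.round(4))
d=(P[2]-P[0])[:2]+(P[3]-P[1])[:2];print("dir uphill deg",np.degrees(np.arctan2(d[1],d[0])))
# outline: side board tops: left-end corners of run (kerb height .043+.008), right-end top .158
for u,v,z in [(322.3,174.2,.052),(320.8,217.8,.052),(533,177,.158),(532,224.3,.158),(323.5,193.5,.077)]:print(onz("top",u,v,z).round(4))
s=2.4696
print("board",[onz("top",60+a/s,140+(b-250)/s,.012).round(3)[:2].tolist() for a,b in[(362,298),(530,290),(550,567),(381,580)]])
print("tube",[onz("top",60+a/s,140+(b-250)/s,.045).round(3)[:2].tolist() for a,b in[(423,316),(492,310),(439,533),(509,533)]])
print("carton rim",[onz("top",60+a/s,140+(b-250)/s,.045).round(3)[:2].tolist() for a,b in[(72,350),(230,368),(208,548),(47,532)]])
```

```text
[[ 0.5575 -0.3534  0.112 ]
 [ 0.5197 -0.3738  0.116 ]
 [ 0.5553 -0.3982  0.12  ]
 [ 0.5175 -0.4186  0.123 ]]
dir uphill deg -92.80966628132107
[ 0.605  -0.0891  0.052 ]
[ 0.5058 -0.084   0.052 ]
[ 0.5772 -0.5125  0.158 ]
[ 0.4802 -0.5055  0.158 ]
[ 0.5579 -0.0892  0.077 ]
board [[0.65, 0.181], [0.656, 0.02], [0.392, 0.003], [0.382, 0.162]]
tube [[0.626, 0.119], [0.631, 0.054], [0.425, 0.104], [0.424, 0.04]]
carton rim [[0.598, 0.446], [0.579, 0.298], [0.413, 0.316], [0.429, 0.465]]
```

Run:
```python
from h import *
go((0.5145,-0.3355,0.236),down(np.radians(-3.3)))
```

```text
shift [ 3.781e+02 -1.906e+02  1.000e-01] rot [-0.0013  0.0004  0.3873] rows>= 8.5
```

>>> servo_tool(increments=[{"x":42,"y":-21.2,"jaw":1},{"x":42,"y":-21.2,"jaw":1},{"x":42,"y":-21.2,"jaw":1},{"x":42,"y":-21.2,"jaw":1},{"x":42,"y":-21.2,"jaw":1},{"x":42,"y":-21.2,"jaw":1},{"x":42,"y":-21.2,"jaw":1},{"x":42,"y":-21.2,"jaw":1},{"x":42,"y":-21.2,"jaw":1},{"wz":0.129,"jaw":1},{"wz":0.129,"jaw":1},{"wz":0.129,"jaw":1}])

```text
invalid input
```

>>> servo_tool(increments=[{"x":42,"y":-21.2,"z":0,"wx":0,"wy":0,"wz":0,"jaw":1},{"x":42,"y":-21.2,"z":0,"wx":0,"wy":0,"wz":0,"jaw":1},{"x":42,"y":-21.2,"z":0,"wx":0,"wy":0,"wz":0,"jaw":1},{"x":42,"y":-21.2,"z":0,"wx":0,"wy":0,"wz":0,"jaw":1},{"x":42,"y":-21.2,"z":0,"wx":0,"wy":0,"wz":0,"jaw":1},{"x":42,"y":-21.2,"z":0,"wx":0,"wy":0,"wz":0,"jaw":1},{"x":42,"y":-21.2,"z":0,"wx":0,"wy":0,"wz":0,"jaw":1},{"x":42,"y":-21.2,"z":0,"wx":0,"wy":0,"wz":0,"jaw":1},{"x":42,"y":-21.2,"z":0,"wx":0,"wy":0,"wz":0,"jaw":1},{"x":0,"y":0,"z":0,"wx":0,"wy":0,"wz":0.129,"jaw":1},{"x":0,"y":0,"z":0,"wx":0,"wy":0,"wz":0.129,"jaw":1},{"x":0,"y":0,"z":0,"wx":0,"wy":0,"wz":0.129,"jaw":1}])

```text
t: 1.35
eef_pos: [0.5146, -0.3352, 0.2363]
tool_rot: [[0.998, -0.061, -0.001], [-0.061, -0.998, 0.0], [-0.001, -0.0, -1.0]]
force: [0.1, -0.4, -0.2]
gripper_width: 0.007
finger_force: 0.0
```

Run:
```python
from h import *
cv2.imwrite("pics/c.png",optics.grab_frame("wrist"))
```

```text
(no output)
```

View pics/c.png

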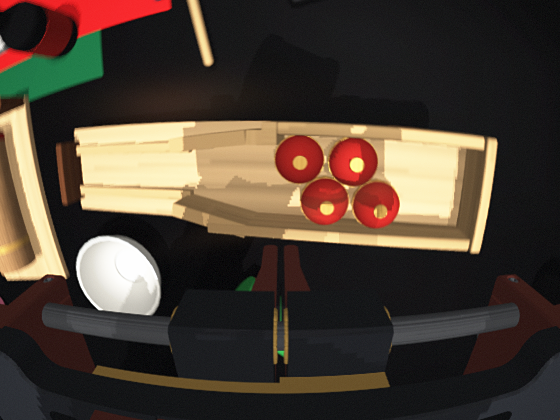

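Run:
```python
from h import *
for u,v,z in [(299,160,.112),(324,201,.116),(354,161,.12),(376,205,.123),(282,223,.13),(330,228,.138),(280,134,.13),(277,124,.13)]:
    p=onz("wrist",u,v,z); print(p.round(4))
```

```text
[ 0.5554 -0.3539  0.112 ]
[ 0.5193 -0.3733  0.116 ]
[ 0.5532 -0.3994  0.12  ]
[ 0.5147 -0.4178  0.123 ]
[ 0.5067 -0.3362  0.13  ]
[ 0.5024 -0.3749  0.138 ]
[ 0.5794 -0.3395  0.13  ]
[ 0.5874 -0.3378  0.13  ]
```

>>> servo_tool(increments=[{"x":0,"y":0,"z":29,"wx":0,"wy":0,"wz":0,"jaw":1},{"x":0,"y":0,"z":29,"wx":0,"wy":0,"wz":0,"jaw":1},{"x":0,"y":0,"z":29,"wx":0,"wy":0,"wz":0,"jaw":1},{"x":0,"y":0,"z":29,"wx":0,"wy":0,"wz":0,"jaw":1},{"x":0,"y":0,"z":0,"wx":0,"wy":0,"wz":0,"jaw":1}])

```text
t: 1.9
eef_pos: [0.5134, -0.3345, 0.1171]
tool_rot: [[0.999, -0.054, -0.003], [-0.054, -0.999, 0.003], [-0.004, -0.002, -1.0]]
force: [-0.1, 0.7, 0.0]
gripper_width: 0.003
finger_force: 0.0
```

>>> servo_tool(increments=[{"x":0,"y":4,"z":0,"wx":0,"wy":0,"wz":0,"jaw":1},{"x":0,"y":4,"z":0,"wx":0,"wy":0,"wz":0,"jaw":1},{"x":0,"y":4,"z":0,"wx":0,"wy":0,"wz":0,"jaw":1},{"x":0,"y":4,"z":0,"wx":0,"wy":0,"wz":0,"jaw":1},{"x":0,"y":4,"z":0,"wx":0,"wy":0,"wz":0,"jaw":1},{"x":0,"y":4,"z":0,"wx":0,"wy":0,"wz":0,"jaw":1},{"x":0,"y":4,"z":0,"wx":0,"wy":0,"wz":0,"jaw":1},{"x":0,"y":2,"z":0,"wx":0,"wy":0,"wz":0,"jaw":1},{"x":0,"y":0,"z":0,"wx":0,"wy":0,"wz":0,"jaw":1},{"x":0,"y":0,"z":0,"wx":0,"wy":0,"wz":0,"jaw":1},{"x":0,"y":0,"z":0,"wx":0,"wy":0,"wz":0,"jaw":1},{"x":0,"y":0,"z":0,"wx":0,"wy":0,"wz":0,"jaw":1}])

```text
t: 3.1
eef_pos: [0.5127, -0.3656, 0.1207]
tool_rot: [[0.998, -0.057, -0.0], [-0.057, -0.998, -0.0], [-0.0, 0.0, -1.0]]
force: [0.4, 0.7, 0.1]
gripper_width: 0.005
finger_force: 0.0
```

>>> servo_tool(increments=[{"x":0,"y":0,"z":0,"wx":0,"wy":0,"wz":0,"jaw":1},{"x":0,"y":0,"z":0,"wx":0,"wy":0,"wz":0,"jaw":1},{"x":0,"y":0,"z":0,"wx":0,"wy":0,"wz":0,"jaw":1},{"x":0,"y":0,"z":0,"wx":0,"wy":0,"wz":0,"jaw":1},{"x":0,"y":0,"z":0,"wx":0,"wy":0,"wz":0,"jaw":1},{"x":0,"y":0,"z":0,"wx":0,"wy":0,"wz":0,"jaw":1}])

```text
t: 3.7
eef_pos: [0.5127, -0.3657, 0.1206]
tool_rot: [[0.998, -0.057, -0.0], [-0.057, -0.998, 0.0], [-0.0, -0.0, -1.0]]
force: [0.5, 0.3, 0.1]
gripper_width: 0.008
finger_force: 0.1
```

```bash
cat >> h.py <<'E'
def reds(n="wrist",f=None,k=.6):
    f=optics.grab_frame(n) if f is None else f
    h=cv2.cvtColor(f,cv2.COLOR_BGR2HSV); m=(((h[...,0]<8)|(h[...,0]>172))&(h[...,1]>150)&(h[...,2]>70)).astype(np.uint8)*255
    m=cv2.morphologyEx(cv2.resize(m,None,fx=2,fy=2),cv2.MORPH_CLOSE,np.ones((9,9))); return f,m
E
python3 - <<'E'
from h import *
f=optics.grab_frame("top"); g=optics.grab_frame("wrist")
D=np.zeros((560,800,3),np.uint8);D[:243]=cv2.resize(f[165:235,310:540],(800,243)); D[250:550]=cv2.resize(g[100:280,40:520],(800,300)); cv2.imwrite("pics/d.png",D)
E
```

```text
(no output)
```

View pics/d.png

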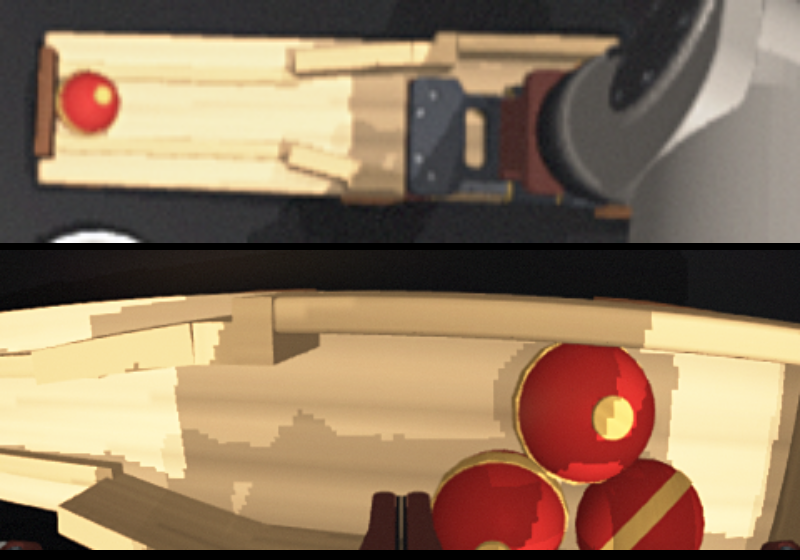

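One ball has reached the end stop; three are held uphill by the fingers. Withdraw and let them go.

>>> servo_tool(increments=[{"x":0,"y":-10,"z":0,"wx":0,"wy":0,"wz":0,"jaw":1},{"x":0,"y":-10,"z":-30,"wx":0,"wy":0,"wz":0,"jaw":1},{"x":0,"y":0,"z":-45,"wx":0,"wy":0,"wz":0,"jaw":1},{"x":0,"y":0,"z":-40,"wx":0,"wy":0,"wz":0,"jaw":1},{"x":0,"y":0,"z":0,"wx":0,"wy":0,"wz":0,"jaw":1},{"x":0,"y":0,"z":0,"wx":0,"wy":0,"wz":0,"jaw":1},{"x":0,"y":0,"z":0,"wx":0,"wy":0,"wz":0,"jaw":1},{"x":0,"y":0,"z":0,"wx":0,"wy":0,"wz":0,"jaw":1},{"x":0,"y":0,"z":0,"wx":0,"wy":0,"wz":0,"jaw":1},{"x":0,"y":0,"z":0,"wx":0,"wy":0,"wz":0,"jaw":1},{"x":0,"y":0,"z":0,"wx":0,"wy":0,"wz":0,"jaw":1},{"x":0,"y":0,"z":0,"wx":0,"wy":0,"wz":0,"jaw":1}])

```text
t: 5.0
eef_pos: [0.5139, -0.3457, 0.2355]
tool_rot: [[0.998, -0.057, -0.0], [-0.057, -0.998, 0.0], [-0.0, -0.0, -1.0]]
force: [0.0, -0.4, 0.4]
gripper_width: 0.003
finger_force: 0.0
```

Run:
```python
from h import *
f,m=reds(); cv2.imwrite("pics/e.png",f)
m[:, :]=m
for c in cv2.findContours(m[200:520,80:1040],0,1)[0]:
    if cv2.contourArea(c)>600:
        (x,y),rad=cv2.minEnclosingCircle(c); u,v=(x+80)/2,(y+200)/2
        print(round(u,1),round(v,1),round(rad/2,1),cv2.contourArea(c)/4,onz("wrist",u,v,.1).round(3))
```

```text
88.8 173.8 31.7 1901.375 [ 0.558 -0.156  0.1  ]
298.2 181.2 49.5 3415.75 [ 0.535 -0.363  0.1  ]
```

View pics/e.png

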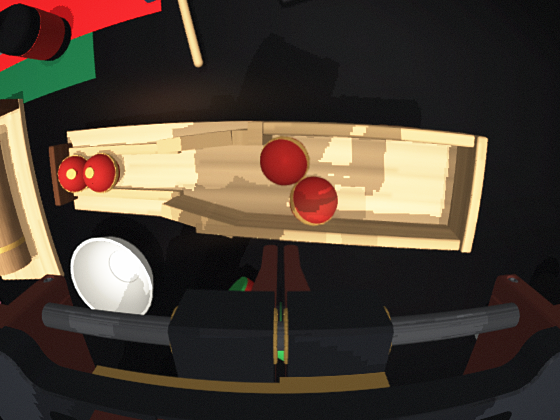

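Two at the stop (px 73,173 / 99,173); two re-jammed at (284,161) and (314,199). Repeat the nudge.

Run:
```python
from h import *
for u,v,z in [(283.5,161.5,.112),(314,199.5,.116)]:print(onz("wrist",u,v,z).round(4))
go((0.5145,-0.3355,0.120))
```

```text
[ 0.5546 -0.3508  0.112 ]
[ 0.5212 -0.375   0.116 ]
shift [ 1.000e-01 -1.020e+01  1.156e+02] rot [0. 0. 0.] rows>= 2.3
```

>>> servo_tool(increments=[{"x":0,"y":-11,"z":0,"wx":0,"wy":0,"wz":0,"jaw":1},{"x":0,"y":0,"z":38,"wx":0,"wy":0,"wz":0,"jaw":1},{"x":0,"y":0,"z":38,"wx":0,"wy":0,"wz":0,"jaw":1},{"x":0,"y":0,"z":39,"wx":0,"wy":0,"wz":0,"jaw":1},{"x":0,"y":5,"z":0,"wx":0,"wy":0,"wz":0,"jaw":1},{"x":0,"y":5,"z":0,"wx":0,"wy":0,"wz":0,"jaw":1},{"x":0,"y":5,"z":0,"wx":0,"wy":0,"wz":0,"jaw":1},{"x":0,"y":5,"z":0,"wx":0,"wy":0,"wz":0,"jaw":1},{"x":0,"y":5,"z":0,"wx":0,"wy":0,"wz":0,"jaw":1},{"x":0,"y":5,"z":0,"wx":0,"wy":0,"wz":0,"jaw":1},{"x":0,"y":0,"z":0,"wx":0,"wy":0,"wz":0,"jaw":1},{"x":0,"y":0,"z":0,"wx":0,"wy":0,"wz":0,"jaw":1}])

```text
t: 6.25
eef_pos: [0.5127, -0.3648, 0.1208]
tool_rot: [[0.998, -0.058, 0.0], [-0.058, -0.998, -0.0], [0.0, 0.0, -1.0]]
force: [-0.5, 0.8, -0.4]
gripper_width: 0.003
finger_force: 0.0
```

>>> servo_tool(increments=[{"x":0,"y":0,"z":0,"wx":0,"wy":0,"wz":0,"jaw":1},{"x":0,"y":0,"z":0,"wx":0,"wy":0,"wz":0,"jaw":1},{"x":0,"y":0,"z":0,"wx":0,"wy":0,"wz":0,"jaw":1},{"x":0,"y":0,"z":0,"wx":0,"wy":0,"wz":0,"jaw":1},{"x":0,"y":0,"z":0,"wx":0,"wy":0,"wz":0,"jaw":1},{"x":0,"y":0,"z":0,"wx":0,"wy":0,"wz":0,"jaw":1},{"x":0,"y":0,"z":0,"wx":0,"wy":0,"wz":0,"jaw":1},{"x":0,"y":0,"z":0,"wx":0,"wy":0,"wz":0,"jaw":1},{"x":0,"y":-12,"z":0,"wx":0,"wy":0,"wz":0,"jaw":1},{"x":0,"y":-12,"z":-30,"wx":0,"wy":0,"wz":0,"jaw":1},{"x":0,"y":0,"z":-45,"wx":0,"wy":0,"wz":0,"jaw":1},{"x":0,"y":0,"z":-40,"wx":0,"wy":0,"wz":0,"jaw":1}])

```text
t: 7.45
eef_pos: [0.5144, -0.339, 0.2371]
tool_rot: [[0.998, -0.056, -0.0], [-0.056, -0.998, 0.001], [-0.0, -0.001, -1.0]]
force: [1.1, -1.5, -0.1]
gripper_width: 0.006
finger_force: 0.0
```

>>> servo_tool(increments=[{"x":0,"y":0,"z":0,"wx":0,"wy":0,"wz":0,"jaw":1},{"x":0,"y":0,"z":0,"wx":0,"wy":0,"wz":0,"jaw":1},{"x":0,"y":0,"z":0,"wx":0,"wy":0,"wz":0,"jaw":1},{"x":0,"y":0,"z":0,"wx":0,"wy":0,"wz":0,"jaw":1},{"x":0,"y":0,"z":0,"wx":0,"wy":0,"wz":0,"jaw":1},{"x":0,"y":0,"z":0,"wx":0,"wy":0,"wz":0,"jaw":1},{"x":0,"y":0,"z":0,"wx":0,"wy":0,"wz":0,"jaw":1}])

```text
t: 8.15
eef_pos: [0.514, -0.3406, 0.2352]
tool_rot: [[0.998, -0.057, -0.001], [-0.057, -0.998, 0.0], [-0.001, -0.0, -1.0]]
force: [0.1, 0.2, 0.5]
gripper_width: 0.001
finger_force: 0.0
```

Run:
```python
from h import *
f,m=reds(); cv2.imwrite("pics/f.png",f)
for c in cv2.findContours(m[200:520,0:1040],0,1)[0]:
    if cv2.contourArea(c)>600:
        x,y,w,h=cv2.boundingRect(c); print(x/2,y/2+100,w/2,h/2,onz("wrist",x/2+w/4,y/2+100+h/4,.08).round(3))
```

```text
60.5 150.5 133.0 45.0 [ 0.551 -0.186  0.08 ]
```

All four balls are in a row on the runway. Now the tube: go above its mouth end and open.

Run:
```python
from h import *
go((0.4465,0.0735,0.235),down(np.radians(4.0)))
```

```text
shift [ -91.2 -409.6    0.5] rot [-0.0002  0.0004 -0.1271] rows>= 8.4
```

>>> servo_tool(increments=[{"x":-9.1,"y":-41,"z":0,"wx":0,"wy":0,"wz":0,"jaw":-1},{"x":-9.1,"y":-41,"z":0,"wx":0,"wy":0,"wz":0,"jaw":-1},{"x":-9.1,"y":-41,"z":0,"wx":0,"wy":0,"wz":0,"jaw":-1},{"x":-9.1,"y":-41,"z":0,"wx":0,"wy":0,"wz":0,"jaw":-1},{"x":-9.1,"y":-41,"z":0,"wx":0,"wy":0,"wz":0,"jaw":-1},{"x":-9.1,"y":-41,"z":0,"wx":0,"wy":0,"wz":0,"jaw":-1},{"x":-9.1,"y":-41,"z":0,"wx":0,"wy":0,"wz":0,"jaw":-1},{"x":-9.1,"y":-41,"z":0,"wx":0,"wy":0,"wz":0,"jaw":-1},{"x":-9.1,"y":-41,"z":0,"wx":0,"wy":0,"wz":0,"jaw":-1},{"x":-9.1,"y":-41,"z":0,"wx":0,"wy":0,"wz":0,"jaw":-1},{"x":0,"y":0,"z":0,"wx":0,"wy":0,"wz":-0.127,"jaw":-1},{"x":0,"y":0,"z":0,"wx":0,"wy":0,"wz":0,"jaw":-1}])

```text
t: 9.4
eef_pos: [0.4466, 0.075, 0.2358]
tool_rot: [[0.997, 0.074, 0.0], [0.074, -0.997, 0.0], [0.0, -0.0, -1.0]]
force: [0.5, -0.2, -0.2]
gripper_width: 0.997
finger_force: 0.0
```

Run:
```python
from h import *
cv2.imwrite("pics/g.png",optics.grab_frame("wrist"));print(status.get_state()["joint_positions"])
```

```text
[   0.21189209    7.41357173  -18.89024738  117.22392072    2.91460696
   55.78563127 -106.26830299]
```

View pics/g.png

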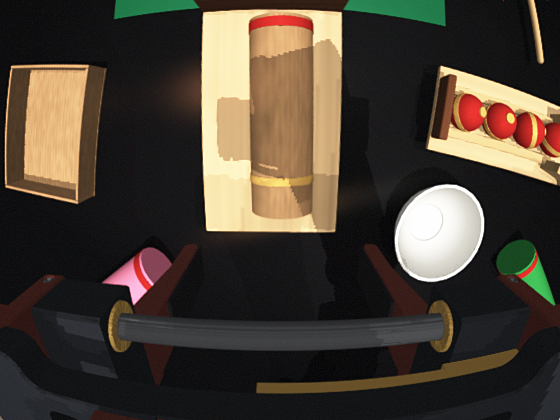

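Run:
```python
from h import *
for u,v,z in [(252,212,.045),(314,211,.045),(283,216,.06),(250,30,.045),(313,30,.045),(282,17,.06)]:print(onz("wrist",u,v,z).round(4))
```

```text
[0.4211 0.1029 0.045 ]
[0.4268 0.0354 0.045 ]
[0.4236 0.0693 0.06  ]
[0.6161 0.1164 0.045 ]
[0.6206 0.0517 0.045 ]
[0.6278 0.0843 0.06  ]
```

>>> servo_tool(increments=[{"x":-2,"y":3.5,"z":39,"wx":0,"wy":0,"wz":0,"jaw":-1},{"x":0,"y":0,"z":39,"wx":0,"wy":0,"wz":0,"jaw":-1},{"x":0,"y":0,"z":39,"wx":0,"wy":0,"wz":0,"jaw":-1},{"x":0,"y":0,"z":39,"wx":0,"wy":0,"wz":0,"jaw":-0.7},{"x":0,"y":0,"z":39,"wx":0,"wy":0,"wz":0,"jaw":-0.55},{"x":0,"y":0,"z":0,"wx":0,"wy":0,"wz":0,"jaw":-0.5},{"x":0,"y":0,"z":0,"wx":0,"wy":0,"wz":0,"jaw":-0.5}])

```text
t: 10.15
eef_pos: [0.4447, 0.0692, 0.0407]
tool_rot: [[0.998, 0.067, -0.002], [0.067, -0.998, -0.001], [-0.002, 0.001, -1.0]]
force: [-0.4, 0.9, -1.3]
gripper_width: 0.755
finger_force: 23.6
```

>>> servo_tool(increments=[{"x":0,"y":0,"z":0,"wx":0,"wy":0,"wz":0,"jaw":-0.48},{"x":0,"y":0,"z":0,"wx":0,"wy":0,"wz":0,"jaw":-0.48},{"x":0,"y":0,"z":0,"wx":0,"wy":0,"wz":0,"jaw":-0.48}])

```text
t: 10.45
eef_pos: [0.446, 0.0702, 0.0421]
tool_rot: [[0.998, 0.069, 0.003], [0.069, -0.998, 0.0], [0.003, -0.0, -1.0]]
force: [-0.1, 1.1, -1.7]
gripper_width: 0.757
finger_force: 29.9
```

>>> servo_tool(increments=[{"x":0,"y":0,"z":0,"wx":0,"wy":0,"wz":0,"jaw":-0.505},{"x":0,"y":0,"z":0,"wx":0,"wy":0,"wz":0,"jaw":-0.505},{"x":0,"y":0,"z":0,"wx":0,"wy":0,"wz":0,"jaw":-0.505}])

```text
t: 10.75
eef_pos: [0.4452, 0.0702, 0.0409]
tool_rot: [[0.998, 0.07, 0.001], [0.07, -0.998, 0.0], [0.001, -0.0, -1.0]]
force: [-0.3, -0.1, -1.8]
gripper_width: 0.759
finger_force: 20.4
```

>>> servo_tool(increments=[{"x":0,"y":0,"z":0,"wx":0,"wy":0,"wz":0,"jaw":-0.51},{"x":0,"y":0,"z":0,"wx":0,"wy":0,"wz":0,"jaw":-0.51},{"x":0,"y":0,"z":0,"wx":0,"wy":0,"wz":0,"jaw":-0.51}])

```text
t: 11.05
eef_pos: [0.4451, 0.0703, 0.0407]
tool_rot: [[0.998, 0.07, 0.0], [0.07, -0.998, 0.0], [0.0, -0.0, -1.0]]
force: [0.2, 0.1, -1.4]
gripper_width: 0.756
finger_force: 16.1
```

>>> servo_tool(increments=[{"x":0,"y":0,"z":0,"wx":0,"wy":0,"wz":0,"jaw":-0.515},{"x":0,"y":0,"z":0,"wx":0,"wy":0,"wz":0,"jaw":-0.515},{"x":0,"y":0,"z":0,"wx":0,"wy":0,"wz":0,"jaw":-0.515}])

```text
t: 11.35
eef_pos: [0.4451, 0.0702, 0.0407]
tool_rot: [[0.998, 0.07, 0.0], [0.07, -0.998, -0.0], [0.0, 0.0, -1.0]]
force: [0.3, -0.3, -1.4]
gripper_width: 0.761
finger_force: 12.1
```

>>> servo_tool(increments=[{"x":5,"y":0,"z":0,"wx":0,"wy":0,"wz":0,"jaw":-0.515},{"x":5,"y":0,"z":0,"wx":0,"wy":0,"wz":0,"jaw":-0.515},{"x":5,"y":0,"z":0,"wx":0,"wy":0,"wz":0,"jaw":-0.515},{"x":4,"y":0,"z":0,"wx":0,"wy":0,"wz":0,"jaw":-0.515},{"x":0,"y":0,"z":0,"wx":0,"wy":0,"wz":0,"jaw":-0.515}])

```text
t: 11.85
eef_pos: [0.4647, 0.0716, 0.0406]
tool_rot: [[0.998, 0.069, 0.0], [0.069, -0.998, 0.0], [0.0, -0.0, -1.0]]
force: [0.2, -0.1, -0.9]
gripper_width: 0.762
finger_force: 12.1
```

>>> servo_tool(increments=[{"x":2,"y":0,"z":0,"wx":0,"wy":0,"wz":0,"jaw":-0.515},{"x":2,"y":0,"z":0,"wx":0,"wy":0,"wz":0,"jaw":-0.515},{"x":0,"y":0,"z":0,"wx":0,"wy":0,"wz":0,"jaw":-0.515}])

```text
t: 12.15
eef_pos: [0.4652, 0.0715, 0.0398]
tool_rot: [[0.998, 0.07, -0.005], [0.07, -0.998, -0.001], [-0.005, 0.001, -1.0]]
force: [-5.6, -0.3, -0.8]
gripper_width: 0.763
finger_force: 12.1
```

Run:
```python
import numpy as np
def P(t):
    d=50*np.tan(t) if 66*np.cos(t)>50 else 66*np.sin(t)
    return np.array([-d-181.5*np.cos(t)+33*np.sin(t),181.5*np.sin(t)+33*np.cos(t)])
t=np.radians(np.linspace(0,90,22)); p=np.array([P(a) for a in t]);print(np.c_[np.degrees(t[1:]),np.diff(p,axis=0),p[1:]].round(1))
```

```text
[[ 4.300e+00 -8.000e-01  1.350e+01 -1.823e+02  4.650e+01]
 [ 8.600e+00  2.000e-01  1.320e+01 -1.821e+02  5.970e+01]
 [ 1.290e+01  1.100e+00  1.290e+01 -1.810e+02  7.260e+01]
 [ 1.710e+01  1.900e+00  1.250e+01 -1.791e+02  8.500e+01]
 [ 2.140e+01  2.600e+00  1.200e+01 -1.765e+02  9.700e+01]
 [ 2.570e+01  3.200e+00  1.150e+01 -1.733e+02  1.085e+02]
 [ 3.000e+01  3.700e+00  1.080e+01 -1.696e+02  1.193e+02]
 [ 3.430e+01  4.100e+00  1.020e+01 -1.655e+02  1.295e+02]
 [ 3.860e+01  4.300e+00  9.500e+00 -1.612e+02  1.390e+02]
 [ 4.290e+01  5.700e+00  8.700e+00 -1.555e+02  1.476e+02]
 [ 4.710e+01  7.900e+00  7.900e+00 -1.476e+02  1.555e+02]
 [ 5.140e+01  8.700e+00  7.000e+00 -1.390e+02  1.625e+02]
 [ 5.570e+01  9.500e+00  6.100e+00 -1.295e+02  1.686e+02]
 [ 6.000e+01  1.020e+01  5.100e+00 -1.193e+02  1.737e+02]
 [ 6.430e+01  1.080e+01  4.200e+00 -1.085e+02  1.778e+02]
 [ 6.860e+01  1.150e+01  3.200e+00 -9.700e+01  1.810e+02]
 [ 7.290e+01  1.200e+01  2.200e+00 -8.500e+01  1.832e+02]
 [ 7.710e+01  1.250e+01  1.100e+00 -7.260e+01  1.843e+02]
 [ 8.140e+01  1.290e+01  1.000e-01 -5.970e+01  1.844e+02]
 [ 8.570e+01  1.320e+01 -9.000e-01 -4.650e+01  1.835e+02]
 [ 9.000e+01  1.350e+01 -2.000e+00 -3.300e+01  1.815e+02]]
```

>>> servo_tool(increments=[{"x":-3,"y":0,"z":0,"wx":0,"wy":0,"wz":0,"jaw":-0.522},{"x":-1,"y":0,"z":-13.5,"wx":0,"wy":0,"wz":0,"jaw":-0.522},{"x":0,"y":0,"z":-13,"wx":0,"wy":0,"wz":0,"jaw":-0.522},{"x":1,"y":0,"z":-13,"wx":0,"wy":0,"wz":0,"jaw":-0.522},{"x":2,"y":0,"z":-12.5,"wx":0,"wy":0,"wz":0,"jaw":-0.522},{"x":2.5,"y":0,"z":-12,"wx":0,"wy":0,"wz":0,"jaw":-0.522},{"x":3,"y":0,"z":-11.5,"wx":0,"wy":0,"wz":0,"jaw":-0.522},{"x":3.5,"y":0,"z":-11,"wx":0,"wy":0,"wz":0,"jaw":-0.522},{"x":4,"y":0,"z":-10,"wx":0,"wy":0,"wz":0,"jaw":-0.522},{"x":4,"y":0,"z":-9.5,"wx":0,"wy":0,"wz":0,"jaw":-0.522},{"x":5.5,"y":0,"z":-8.5,"wx":0,"wy":0,"wz":0,"jaw":-0.522},{"x":0,"y":0,"z":0,"wx":0,"wy":0,"wz":0,"jaw":-0.522}])

```text
t: 13.35
eef_pos: [0.491, 0.0736, 0.1564]
tool_rot: [[0.998, 0.07, 0.002], [0.07, -0.998, 0.001], [0.002, -0.0, -1.0]]
force: [-0.0, -0.0, -0.4]
gripper_width: 0.761
finger_force: 0.0
```

Run:
```python
from h import *
f=optics.grab_frame("side");g=optics.grab_frame("wrist");D=np.zeros((600,800,3),np.uint8)
D[:300,:500]=cv2.resize(f[170:320,130:380],(500,300));D[300:600,:400]=cv2.resize(g,(400,300));cv2.imwrite("pics/i.png",D)
```

```text
(no output)
```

View pics/i.png

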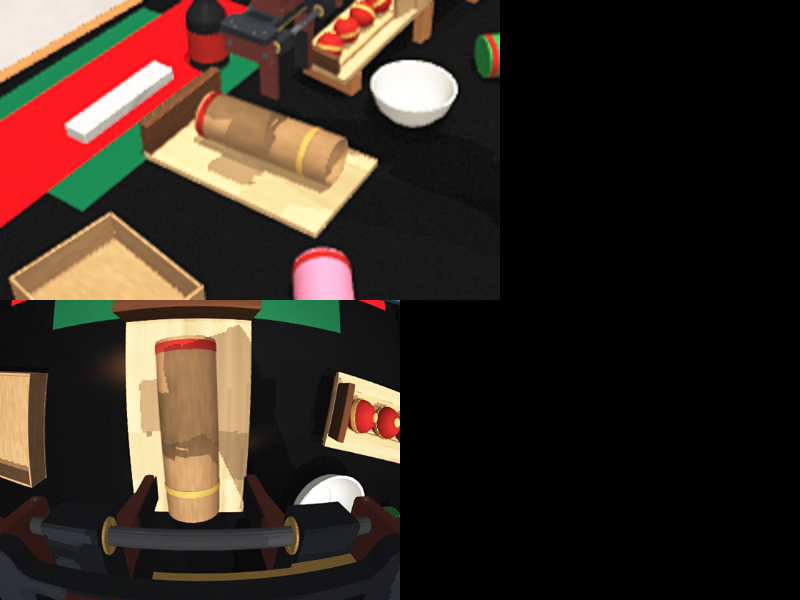

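>>> servo_tool(increments=[{"x":-9,"y":0,"z":0,"wx":0,"wy":0,"wz":0,"jaw":-0.9},{"x":-9,"y":0,"z":0,"wx":0,"wy":0,"wz":0,"jaw":-0.9},{"x":-9,"y":0,"z":29,"wx":0,"wy":0,"wz":0,"jaw":-0.9},{"x":0,"y":0,"z":29,"wx":0,"wy":0,"wz":0,"jaw":-0.9},{"x":0,"y":0,"z":29,"wx":0,"wy":0,"wz":0,"jaw":-0.9},{"x":0,"y":0,"z":29,"wx":0,"wy":0,"wz":0,"jaw":-0.9},{"x":0,"y":0,"z":0,"wx":0,"wy":0,"wz":0,"jaw":-0.7},{"x":0,"y":0,"z":0,"wx":0,"wy":0,"wz":0,"jaw":-0.515},{"x":0,"y":0,"z":0,"wx":0,"wy":0,"wz":0,"jaw":-0.515},{"x":0,"y":0,"z":0,"wx":0,"wy":0,"wz":0,"jaw":-0.515},{"x":0,"y":0,"z":0,"wx":0,"wy":0,"wz":0,"jaw":-0.515}])

```text
t: 14.55
eef_pos: [0.463, 0.0715, 0.0401]
tool_rot: [[0.998, 0.07, 0.002], [0.07, -0.998, 0.0], [0.002, -0.0, -1.0]]
force: [-0.3, 1.1, 0.7]
gripper_width: 0.759
finger_force: 8.6
```

>>> servo_tool(increments=[{"x":2,"y":0,"z":0,"wx":0,"wy":0,"wz":0,"jaw":-0.51},{"x":2,"y":0,"z":0,"wx":0,"wy":0,"wz":0,"jaw":-0.51},{"x":2,"y":0,"z":0,"wx":0,"wy":0,"wz":0,"jaw":-0.51},{"x":0,"y":0,"z":0,"wx":0,"wy":0,"wz":0,"jaw":-0.51},{"x":0,"y":0,"z":0,"wx":0,"wy":0,"wz":0,"jaw":-0.51}])

```text
t: 15.05
eef_pos: [0.4665, 0.0718, 0.0397]
tool_rot: [[0.998, 0.07, -0.003], [0.07, -0.998, -0.001], [-0.003, 0.001, -1.0]]
force: [-9.3, -0.3, 11.0]
gripper_width: 0.754
finger_force: 11.0
```

>>> servo_tool(increments=[{"x":-2,"y":0,"z":0,"wx":0,"wy":0,"wz":0,"jaw":-0.512},{"x":-2,"y":0,"z":0,"wx":0,"wy":0,"wz":0,"jaw":-0.512},{"x":0,"y":0,"z":0,"wx":0,"wy":0,"wz":0,"jaw":-0.512},{"x":0,"y":0,"z":0,"wx":0,"wy":0,"wz":0,"jaw":-0.512}])

```text
t: 15.45
eef_pos: [0.4654, 0.0717, 0.0397]
tool_rot: [[0.998, 0.07, 0.002], [0.07, -0.998, 0.0], [0.002, -0.0, -1.0]]
force: [-0.1, -0.4, 7.3]
gripper_width: 0.759
finger_force: 9.5
```

>>> servo_tool(increments=[{"x":0,"y":0,"z":-10,"wx":0,"wy":0,"wz":0,"jaw":-0.512},{"x":0,"y":0,"z":-10,"wx":0,"wy":0,"wz":0,"jaw":-0.512},{"x":0,"y":0,"z":0,"wx":0,"wy":0,"wz":0,"jaw":-0.512},{"x":0,"y":0,"z":0,"wx":0,"wy":0,"wz":0,"jaw":-0.512}])

```text
t: 15.85
eef_pos: [0.4646, 0.0716, 0.0595]
tool_rot: [[0.998, 0.07, 0.001], [0.07, -0.998, 0.0], [0.001, -0.0, -1.0]]
force: [-0.2, -0.3, -0.4]
gripper_width: 0.762
finger_force: 6.9
```

Run:
```python
from h import *
f=optics.grab_frame("side");g=optics.grab_frame("wrist");D=np.zeros((600,800,3),np.uint8)
D[:300,:500]=cv2.resize(f[170:320,130:380],(500,300));D[300:600,:400]=cv2.resize(g,(400,300));cv2.imwrite("pics/j.png",D)
```

```text
(no output)
```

View pics/j.png

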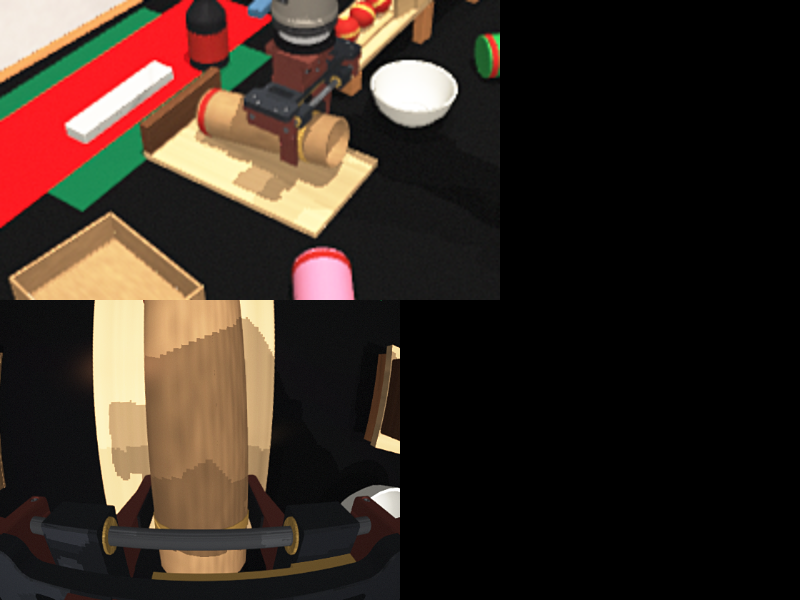

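Run:
```python
from h import *
K=1.4
for u,v,z in [(200*K,525*K-420,.095),(202*K,575*K-420,.097)]:print("wr",onz("wrist",u,v,z).round(4))
# side: red rim and mouth disc
f=optics.grab_frame("side");cv2.imwrite("pics/k.png",cv2.resize(f[200:300,220:320],(800,600)[0:2] if 0 else (700,600)))
for u,v in [(130+205/2,170+112/2),(130+327/2,170+140/2)]:
    for z in (.045,.06,.075):print("side",(u,v),z,onz("side",u,v,z).round(4))
t=optics.grab_frame("top");h=cv2.cvtColor(t,cv2.COLOR_BGR2HSV)
m=(((h[...,0]<8)|(h[...,0]>172))&(h[...,1]>130)).astype(np.uint8);m[:155]=0;m[200:]=0;m[:,:215]=0;m[:,290:]=0
ys,xs=np.nonzero(m);print(len(xs));
if len(xs):print("rim px",xs.min(),xs.max(),ys.min(),ys.max(),onz("top",xs.mean(),ys.min(),.06).round(4))
```

```text
wr [0.4646 0.0717 0.095 ]
wr [0.4237 0.0676 0.097 ]
side (232.5, 226.0) 0.045 [0.6178 0.0976 0.045 ]
side (232.5, 226.0) 0.06 [0.6042 0.1112 0.06  ]
side (232.5, 226.0) 0.075 [0.5906 0.1247 0.075 ]
side (293.5, 240.0) 0.045 [0.4462 0.0466 0.045 ]
side (293.5, 240.0) 0.06 [0.4361 0.0612 0.06  ]
side (293.5, 240.0) 0.075 [0.4261 0.0757 0.075 ]
115
rim px 231 258 168 175 [0.6201 0.0876 0.06  ]
```

View pics/k.png

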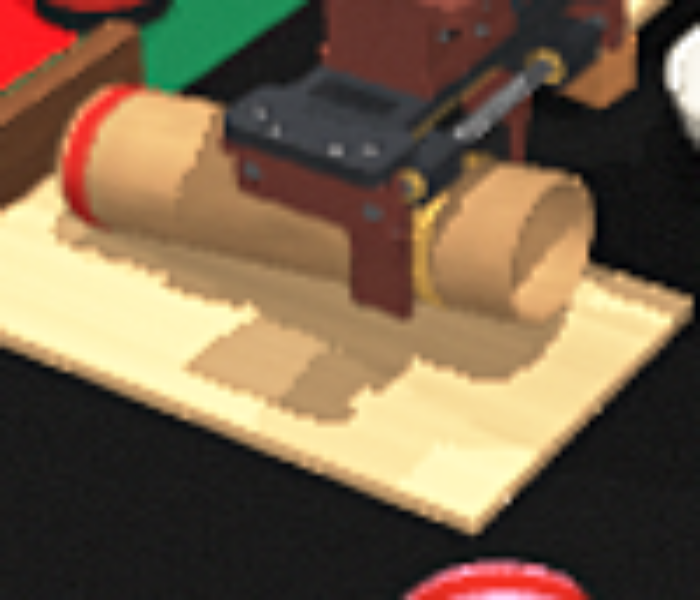

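Tube's mouth end is lifted and held (grip about 40 mm from the mouth). Continue raising, with the base drawn in.

>>> servo_tool(increments=[{"x":0,"y":0,"z":-7,"wx":0,"wy":0,"wz":0,"jaw":-0.511},{"x":1,"y":0,"z":-7,"wx":0,"wy":0,"wz":0,"jaw":-0.511},{"x":1,"y":0,"z":-7,"wx":0,"wy":0,"wz":0,"jaw":-0.511},{"x":2,"y":0,"z":-7,"wx":0,"wy":0,"wz":0,"jaw":-0.511},{"x":2,"y":0,"z":-7,"wx":0,"wy":0,"wz":0,"jaw":-0.511},{"x":0,"y":0,"z":0,"wx":0,"wy":0,"wz":0,"jaw":-0.511}])

```text
t: 16.65
eef_pos: [0.4714, 0.0721, 0.0953]
tool_rot: [[0.998, 0.069, 0.002], [0.069, -0.998, 0.0], [0.002, -0.0, -1.0]]
force: [-0.8, 0.5, 0.1]
gripper_width: 0.756
finger_force: 2.5
```

>>> servo_tool(increments=[{"x":3,"y":0,"z":-7,"wx":0,"wy":0,"wz":0,"jaw":-0.511},{"x":3,"y":0,"z":-7,"wx":0,"wy":0,"wz":0,"jaw":-0.511},{"x":4,"y":0,"z":-7,"wx":0,"wy":0,"wz":0,"jaw":-0.511},{"x":4,"y":0,"z":-7,"wx":0,"wy":0,"wz":0,"jaw":-0.511},{"x":0,"y":0,"z":0,"wx":0,"wy":0,"wz":0,"jaw":-0.511}])

```text
t: 17.15
eef_pos: [0.4859, 0.0733, 0.1234]
tool_rot: [[0.998, 0.069, 0.003], [0.069, -0.998, 0.001], [0.003, -0.0, -1.0]]
force: [-1.0, -0.3, -0.9]
gripper_width: 0.755
finger_force: 0.0
```

Run:
```python
from h import *
f=optics.grab_frame("side");g=optics.grab_frame("wrist");D=np.zeros((600,800,3),np.uint8)
D[:300,:500]=cv2.resize(f[170:320,130:380],(500,300));D[300:600,:400]=cv2.resize(g,(400,300));cv2.imwrite("pics/l.png",D)
```

```text
(no output)
```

View pics/l.png

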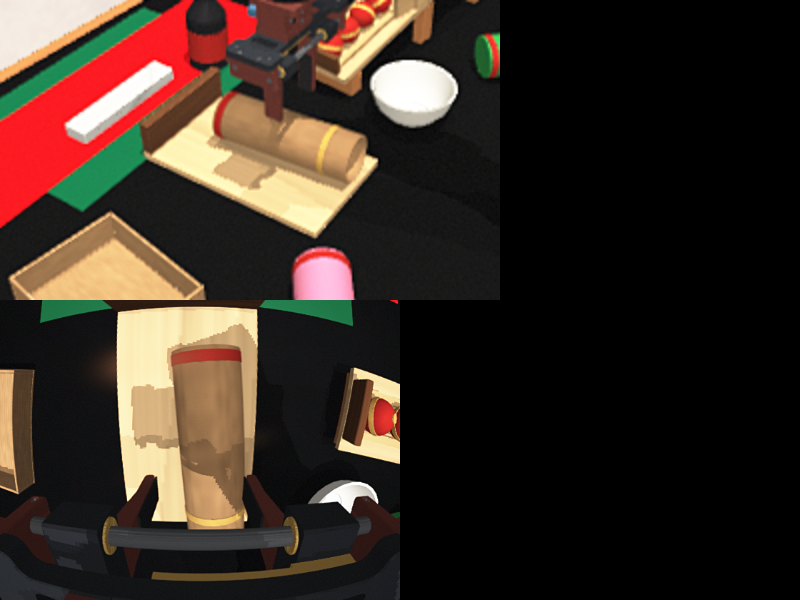

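The light pinch lost its hold again (tube lies flat, shifted a bit towards the robot). New plan: grip hard near the mouth, lift it level, then loosen gradually so it swings plumb. Re-measure first.

>>> servo_tool(increments=[{"x":-8,"y":0,"z":-35,"wx":0,"wy":0,"wz":0,"jaw":-1},{"x":-8,"y":0,"z":-35,"wx":0,"wy":0,"wz":0,"jaw":-1},{"x":-8,"y":0,"z":-35,"wx":0,"wy":0,"wz":0,"jaw":-1},{"x":-8,"y":0,"z":-10,"wx":0,"wy":0,"wz":0,"jaw":-1},{"x":-8,"y":0,"z":0,"wx":0,"wy":0,"wz":0,"jaw":-1},{"x":0,"y":0,"z":0,"wx":0,"wy":0,"wz":0,"jaw":-1}])

```text
t: 17.85
eef_pos: [0.4428, 0.0697, 0.2359]
tool_rot: [[0.998, 0.07, -0.002], [0.07, -0.998, -0.001], [-0.002, 0.001, -1.0]]
force: [0.4, -0.8, -0.2]
gripper_width: 1.001
finger_force: 0.0
```

```bash
cat > tube.py <<'E'
from h import *
def look(save):
    i=optics.camera_info("wrist"); f=optics.grab_frame("wrist"); cv2.imwrite(save,f); h=cv2.cvtColor(f,cv2.COLOR_BGR2HSV)
    print(status.get_state()["eef_pos"].__repr__())
    for nm,m in (("red",((h[...,0]<6)|(h[...,0]>174))&(h[...,1]>170)),("gold",(h[...,0]>20)&(h[...,0]<30)&(h[...,1]>120)&(h[...,2]>120))):
        m=m.astype(np.uint8)*255; m[:, :190]=0; m[:,390:]=0; m[250:]=0
        for c in cv2.findContours(m,0,1)[0]:
            if cv2.contourArea(c)>40:
                x,y,w,hh=cv2.boundingRect(c); print(nm,x,y,w,hh,"mid",onz("wrist",x+w/2,y+hh/2,.077,i).round(4),"L",onz("wrist",x,y+hh/2,.045,i).round(4)[:2],"R",onz("wrist",x+w,y+hh/2,.045,i).round(4)[:2])
E
python3 -c "
from tube import *
look('pics/m.png')
f=cv2.imread('pics/g.png');h=cv2.cvtColor(f,cv2.COLOR_BGR2HSV);print(h[181,280],h[20,280])"
```

```text
array([0.44320452, 0.06973657, 0.23566245])
red 256 41 66 17 mid [0.5857 0.0715 0.077 ] L [0.5902 0.1047] R [0.5956 0.0372]
gold 282 206 17 6 mid [0.4322 0.0587 0.077 ] L [0.4222 0.0662] R [0.4235 0.0478]
[ 24 133 250] [  1 201 239]
```

Run:
```python
from h import *
f=cv2.imread("pics/m.png");h=cv2.cvtColor(f,cv2.COLOR_BGR2HSV)
m=((h[...,0]<19)&(h[...,1]>80)&(h[...,2]>60)).astype(np.uint8)
for v in (80,110,140,170,195,225):
    xs=np.nonzero(m[v,200:380])[0]+200; r=np.split(xs,np.nonzero(np.diff(xs)>3)[0]+1); r=max(r,key=len)
    a,b=onz("wrist",r[0],v,.045),onz("wrist",r[-1],v,.045);print(v,r[0],r[-1],a[:2].round(4),b[:2].round(4),((a+b)/2)[:2].round(4))
c=f[190:260,240:340];print(h[190:262:4,300].tolist())
```

```text
80 255 336 [0.5579 0.1035] [0.5648 0.0206] [0.5614 0.062 ]
110 216 336 [0.5249 0.1422] [0.5332 0.018 ] [0.529  0.0801]
140 217 335 [0.4932 0.1396] [0.5016 0.0163] [0.4974 0.078 ]
170 265 333 [0.4642 0.0872] [0.4695 0.0153] [0.4669 0.0512]
195 267 333 [0.4372 0.0835] [0.4422 0.0123] [0.4397 0.0479]
225 269 331 [0.4033 0.0793] [0.4079 0.0106] [0.4056 0.0449]
[[14, 126, 127], [14, 130, 131], [15, 129, 130], [14, 126, 132], [18, 153, 210], [18, 152, 184], [14, 129, 152], [15, 125, 206], [15, 126, 205], [16, 126, 201], [15, 123, 207], [15, 123, 210], [15, 124, 209], [16, 125, 212], [90, 21, 24], [0, 0, 23], [90, 10, 26], [135, 24, 21]]
```

Run:
```python
from h import *
print(onz("wrist",300,243,.07)); go((0.445,0.0504,0.040),down(np.radians(8)))
```

```text
[0.39439486 0.04557162 0.07      ]
shift [  0.9  19.3 195.7] rot [ 0.0005  0.0026 -0.0698] rows>= 3.9
```

>>> servo_tool(increments=[{"x":1,"y":19.3,"z":0,"wx":0,"wy":0,"wz":0,"jaw":-1},{"x":0,"y":0,"z":39,"wx":0,"wy":0,"wz":-0.07,"jaw":-1},{"x":0,"y":0,"z":39,"wx":0,"wy":0,"wz":0,"jaw":-1},{"x":0,"y":0,"z":39,"wx":0,"wy":0,"wz":0,"jaw":-1},{"x":0,"y":0,"z":39,"wx":0,"wy":0,"wz":0,"jaw":-1},{"x":0,"y":0,"z":39,"wx":0,"wy":0,"wz":0,"jaw":-1},{"x":0,"y":0,"z":0,"wx":0,"wy":0,"wz":0,"jaw":-0.4},{"x":0,"y":0,"z":0,"wx":0,"wy":0,"wz":0,"jaw":-0.4},{"x":0,"y":0,"z":0,"wx":0,"wy":0,"wz":0,"jaw":-0.4},{"x":0,"y":0,"z":0,"wx":0,"wy":0,"wz":0,"jaw":-0.4}])

```text
t: 18.9
eef_pos: [0.4481, 0.0512, 0.0438]
tool_rot: [[0.99, 0.139, 0.003], [0.139, -0.99, 0.0], [0.003, -0.0, -1.0]]
force: [-0.5, 0.1, -1.5]
gripper_width: 0.746
finger_force: 30.0
```

>>> servo_tool(increments=[{"x":7,"y":0,"z":0,"wx":0,"wy":0,"wz":0,"jaw":-0.4},{"x":7,"y":0,"z":0,"wx":0,"wy":0,"wz":0,"jaw":-0.4},{"x":7,"y":0,"z":0,"wx":0,"wy":0,"wz":0,"jaw":-0.4},{"x":7,"y":0,"z":0,"wx":0,"wy":0,"wz":0,"jaw":-0.4},{"x":7,"y":0,"z":0,"wx":0,"wy":0,"wz":0,"jaw":-0.4},{"x":5,"y":0,"z":0,"wx":0,"wy":0,"wz":0,"jaw":-0.4},{"x":0,"y":0,"z":0,"wx":0,"wy":0,"wz":0,"jaw":-0.4},{"x":0,"y":0,"z":0,"wx":0,"wy":0,"wz":0,"jaw":-0.4}])

```text
t: 19.7
eef_pos: [0.4869, 0.0563, 0.0431]
tool_rot: [[0.99, 0.139, 0.001], [0.139, -0.99, -0.0], [0.0, 0.001, -1.0]]
force: [-2.8, -1.2, 8.0]
gripper_width: 0.748
finger_force: 30.0
```

>>> servo_tool(increments=[{"x":0,"y":0,"z":0,"wx":0,"wy":0,"wz":0,"jaw":-0.9},{"x":0,"y":0,"z":0,"wx":0,"wy":0,"wz":0,"jaw":-0.9},{"x":-16,"y":0,"z":0,"wx":0,"wy":0,"wz":0,"jaw":-0.9},{"x":-17,"y":0,"z":0,"wx":0,"wy":0,"wz":0,"jaw":-0.9},{"x":0,"y":0,"z":0,"wx":0,"wy":0,"wz":0,"jaw":-0.9},{"x":0,"y":0,"z":0,"wx":0,"wy":0,"wz":0,"jaw":-0.4},{"x":0,"y":0,"z":0,"wx":0,"wy":0,"wz":0,"jaw":-0.4},{"x":0,"y":0,"z":0,"wx":0,"wy":0,"wz":0,"jaw":-0.4},{"x":0,"y":0,"z":0,"wx":0,"wy":0,"wz":0,"jaw":-0.4}])

```text
t: 20.6
eef_pos: [0.4551, 0.0524, 0.0424]
tool_rot: [[0.99, 0.14, 0.002], [0.14, -0.99, 0.001], [0.002, -0.0, -1.0]]
force: [0.6, 1.7, 0.2]
gripper_width: 0.759
finger_force: 30.0
```

>>> servo_tool(increments=[{"x":0,"y":0,"z":-10,"wx":0,"wy":0,"wz":0,"jaw":-0.4},{"x":0,"y":0,"z":-20,"wx":0,"wy":0,"wz":0,"jaw":-0.4},{"x":0,"y":0,"z":-20,"wx":0,"wy":0,"wz":0,"jaw":-0.4},{"x":0,"y":0,"z":-20,"wx":0,"wy":0,"wz":0,"jaw":-0.4},{"x":0,"y":0,"z":-20,"wx":0,"wy":0,"wz":0,"jaw":-0.4},{"x":0,"y":0,"z":-20,"wx":0,"wy":0,"wz":0,"jaw":-0.4},{"x":0,"y":0,"z":-20,"wx":0,"wy":0,"wz":0,"jaw":-0.4},{"x":0,"y":0,"z":-20,"wx":0,"wy":0,"wz":0,"jaw":-0.4},{"x":0,"y":0,"z":-20,"wx":0,"wy":0,"wz":0,"jaw":-0.4},{"x":0,"y":0,"z":-10,"wx":0,"wy":0,"wz":0,"jaw":-0.4},{"x":0,"y":0,"z":0,"wx":0,"wy":0,"wz":0,"jaw":-0.4},{"x":0,"y":0,"z":0,"wx":0,"wy":0,"wz":0,"jaw":-0.4}])

```text
t: 21.8
eef_pos: [0.4532, 0.0517, 0.2216]
tool_rot: [[0.99, 0.139, -0.001], [0.139, -0.99, -0.0], [-0.001, 0.0, -1.0]]
force: [-0.0, -0.6, -1.7]
gripper_width: 0.757
finger_force: 30.0
```

```bash
cat > look.py <<'E'
import sys
from h import *
print("moment",np.round(status.get_state()["moment"],3),"F",np.round(status.get_state()["force"],2))
f=optics.grab_frame("side");g=optics.grab_frame("wrist");cv2.imwrite(f"pics/{sys.argv[1]}_s.png",f);cv2.imwrite(f"pics/{sys.argv[1]}_w.png",g)
h=cv2.cvtColor(f,cv2.COLOR_BGR2HSV)
# red rim and gold band blobs in side view around the board
for nm,m in (("red",((h[...,0]<6)|(h[...,0]>174))&(h[...,1]>170)),("gold",(h[...,0]>20)&(h[...,0]<30)&(h[...,1]>140)&(h[...,2]>100))):
    m=m.astype(np.uint8)*255
    for c in cv2.findContours(m,0,1)[0]:
        if 12<cv2.contourArea(c)<400:
            print(nm,cv2.boundingRect(c))
E
python3 look.py n
```

```text
moment [0.034 0.141 0.049] F [-0.01 -0.62 -1.67]
red (276, 296, 30, 11)
red (554, 195, 6, 14)
red (373, 187, 6, 22)
red (303, 174, 14, 13)
red (310, 164, 16, 13)
red (466, 102, 5, 7)
red (461, 93, 8, 8)
gold (281, 357, 30, 8)
```

Tube held level in the air (weight 1.7 N, moment 0.14 Nm). Loosen stepwise.

>>> servo_tool(increments=[{"x":0,"y":0,"z":0,"wx":0,"wy":0,"wz":0,"jaw":-0.495},{"x":0,"y":0,"z":0,"wx":0,"wy":0,"wz":0,"jaw":-0.5},{"x":0,"y":0,"z":0,"wx":0,"wy":0,"wz":0,"jaw":-0.505},{"x":0,"y":0,"z":0,"wx":0,"wy":0,"wz":0,"jaw":-0.505},{"x":0,"y":0,"z":0,"wx":0,"wy":0,"wz":0,"jaw":-0.505}])

```text
t: 22.4
eef_pos: [0.4538, 0.052, 0.2221]
tool_rot: [[0.99, 0.139, -0.0], [0.139, -0.99, -0.0], [-0.0, 0.0, -1.0]]
force: [0.8, 0.5, -1.3]
gripper_width: 0.763
finger_force: 22.2
```

```bash
python3 -c "
from h import *
s=status.get_state();print(s['moment'],s['force'],s['finger_force'])"
```

```text
[-0.03387105  0.15250786  0.0196792 ] [ 0.76832846  0.5244074  -1.31971797] 22.181239407509565
```

>>> servo_tool(increments=[{"x":0,"y":0,"z":0,"wx":0,"wy":0,"wz":0,"jaw":-0.51},{"x":0,"y":0,"z":0,"wx":0,"wy":0,"wz":0,"jaw":-0.516},{"x":0,"y":0,"z":0,"wx":0,"wy":0,"wz":0,"jaw":-0.516},{"x":0,"y":0,"z":0,"wx":0,"wy":0,"wz":0,"jaw":-0.516},{"x":0,"y":0,"z":0,"wx":0,"wy":0,"wz":0,"jaw":-0.516}])

```text
t: 22.9
eef_pos: [0.4537, 0.0519, 0.2221]
tool_rot: [[0.99, 0.139, -0.0], [0.139, -0.99, -0.0], [-0.0, 0.0, -1.0]]
force: [-0.2, -0.1, -1.3]
gripper_width: 0.757
finger_force: 5.9
```

```bash
python3 -c "
from h import *
s=status.get_state();print(s['moment'],s['force'],s['finger_force'])"
```

```text
[-0.00724618  0.09990981  0.00215959] [-0.21762551 -0.10522815 -1.34763601] 5.9301447425968945
```

>>> servo_tool(increments=[{"x":0,"y":0,"z":0,"wx":0,"wy":0,"wz":0,"jaw":-0.514},{"x":0,"y":0,"z":0,"wx":0,"wy":0,"wz":0,"jaw":-0.514}])

```text
t: 23.1
eef_pos: [0.454, 0.052, 0.2223]
tool_rot: [[0.99, 0.139, 0.001], [0.139, -0.99, 0.0], [0.001, 0.0, -1.0]]
force: [0.6, 0.2, -0.3]
gripper_width: 0.755
finger_force: 0.0
```

```bash
python3 -c "
from h import *
s=status.get_state();print(s['moment'],s['force'],s['finger_force'])"; python3 look.py o
```

```text
[ 0.06265925 -0.00217051 -0.02852484] [ 0.57832838  0.2214194  -0.32802984] 0.0
moment [ 0.063 -0.002 -0.029] F [ 0.58  0.22 -0.33]
red (276, 296, 30, 11)
red (279, 248, 24, 9)
red (554, 195, 6, 14)
red (373, 186, 6, 24)
red (302, 174, 15, 11)
red (310, 164, 16, 13)
red (461, 93, 10, 16)
gold (281, 357, 30, 8)
```

```bash
python3 -c "
import cv2,numpy as np
f=cv2.imread('pics/o_s.png');g=cv2.imread('pics/o_w.png');D=np.zeros((600,800,3),np.uint8)
D[:400,:500]=cv2.resize(f[120:320,130:380],(500,400));D[200:500,500:800]=cv2.resize(g,(300,300));cv2.imwrite('pics/p.png',D)"
```

```text
(no output)
```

View pics/p.png

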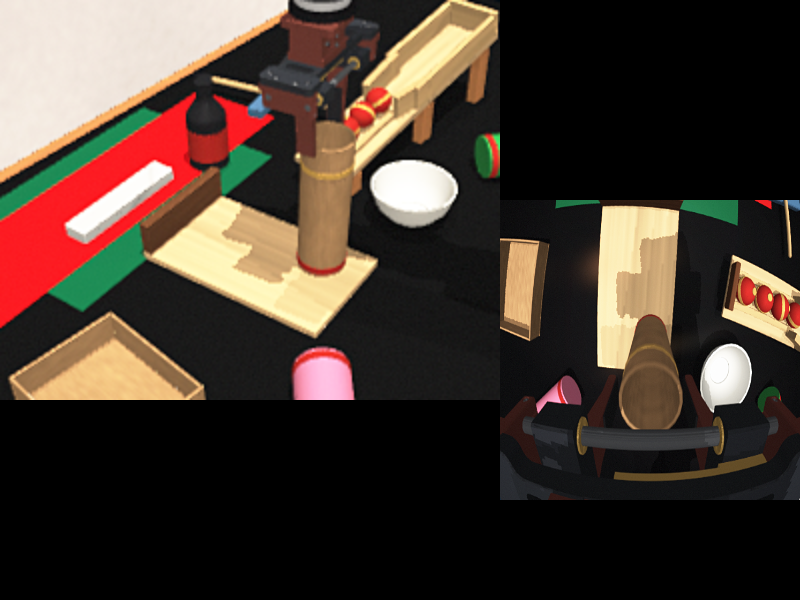

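It swung upright between the fingers; grip it at once.

>>> servo_tool(increments=[{"x":0,"y":0,"z":0,"wx":0,"wy":0,"wz":0,"jaw":-0.4},{"x":0,"y":0,"z":0,"wx":0,"wy":0,"wz":0,"jaw":-0.4},{"x":0,"y":0,"z":0,"wx":0,"wy":0,"wz":0,"jaw":-0.4}])

```text
t: 23.5
eef_pos: [0.4539, 0.052, 0.2223]
tool_rot: [[0.99, 0.139, 0.0], [0.139, -0.99, 0.0], [0.0, 0.0, -1.0]]
force: [-1.1, 0.3, 1.2]
gripper_width: 0.728
finger_force: 29.8
```

```bash
python3 look.py q
python3 - <<'E'
from h import *
f=cv2.imread("pics/q_s.png")
cv2.imwrite("pics/q2.png",np.hstack([cv2.resize(f[160:280,230:350],(400,400),interpolation=2),cv2.resize(cv2.imread("pics/q_w.png"),(400,400))]))
E
```

```text
moment [0.03  0.132 0.011] F [-1.06  0.26  1.21]
red (276, 295, 30, 12)
red (279, 249, 23, 8)
red (554, 195, 6, 14)
red (373, 187, 6, 22)
red (301, 174, 16, 13)
red (310, 164, 16, 13)
red (466, 102, 5, 7)
red (461, 93, 8, 8)
gold (281, 357, 30, 8)
```

View pics/q2.png

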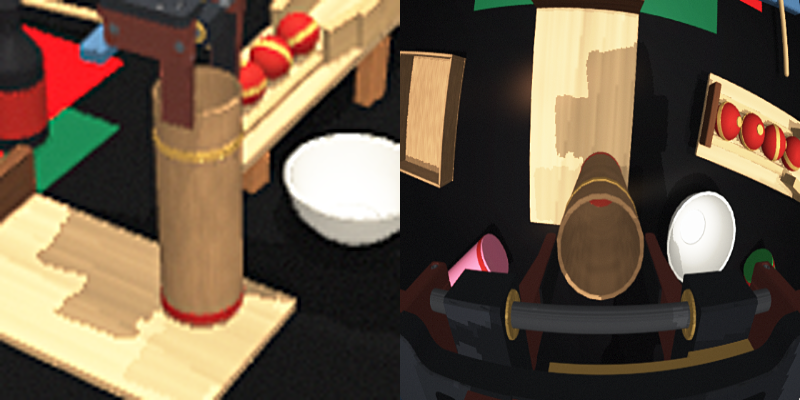

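Run:
```python
from h import *
for u,v in [(280.7,258),(158/.714,258),(243/.714,258),(281,202),(281,313)]:print(onz("wrist",u,v,.215).round(4))
```

```text
[0.4604 0.0527 0.215 ]
[0.4557 0.084  0.215 ]
[0.4645 0.0212 0.215 ]
[0.4906 0.0568 0.215 ]
[0.4257 0.0476 0.215 ]
```

Tube is upright, mouth centred at (0.458, 0.052) about 7 mm inside the fingertips. Release and go to the lowest ball.

>>> servo_tool(increments=[{"x":0,"y":0,"z":0,"wx":0,"wy":0,"wz":0,"jaw":-0.5},{"x":0,"y":0,"z":0,"wx":0,"wy":0,"wz":0,"jaw":-0.6},{"x":0,"y":0,"z":0,"wx":0,"wy":0,"wz":0,"jaw":-0.8},{"x":0,"y":0,"z":0,"wx":0,"wy":0,"wz":0,"jaw":-1},{"x":0,"y":0,"z":-30,"wx":0,"wy":0,"wz":0,"jaw":-1},{"x":0,"y":0,"z":-40,"wx":0,"wy":0,"wz":0,"jaw":-1},{"x":0,"y":0,"z":0,"wx":0,"wy":0,"wz":0,"jaw":-1},{"x":0,"y":0,"z":0,"wx":0,"wy":0,"wz":0,"jaw":-1}])

```text
t: 24.4
eef_pos: [0.4542, 0.052, 0.2927]
tool_rot: [[0.99, 0.139, 0.002], [0.139, -0.99, 0.0], [0.002, 0.0, -1.0]]
force: [0.1, -0.0, -0.7]
gripper_width: 1.0
finger_force: 0.0
```

```bash
python3 look.py r
python3 - <<'E'
from h import *
t=optics.grab_frame("top");cv2.imwrite("pics/r_t.png",t)
g=cv2.imread("pics/r_w.png")
h=cv2.cvtColor(t,cv2.COLOR_BGR2HSV);m=(((h[...,0]<8)|(h[...,0]>172))&(h[...,1]>150)).astype(np.uint8)*255;m[:160]=0;m[235:]=0;m[:,:322]=0
ys,xs=np.nonzero(m);print("ball row px",xs.min(),xs.max(),ys.min(),ys.max())
xs0=xs.min()
for u0 in range(xs0,xs.max(),18):
    k=(xs>=u0)&(xs<u0+18);print(u0,ys[k].min(),ys[k].max())
# brown of mouth in wrist
go((0.5565,-0.11,0.29),down(np.radians(-3.3+90)));go((0.5565,-0.11,0.29),down(np.radians(-3.3-90)))
E
```

```text
moment [0.079 0.006 0.005] F [ 0.11 -0.   -0.7 ]
red (276, 296, 30, 11)
red (279, 248, 24, 10)
red (554, 195, 6, 14)
red (373, 187, 6, 22)
red (298, 174, 19, 12)
red (310, 164, 16, 13)
red (461, 93, 8, 8)
gold (282, 357, 29, 8)
ball row px 328 401 186 204
328 186 202
346 186 202
364 186 203
382 187 204
400 191 198
shift [ 80.  174.5   0.7] rot [-0.0015  0.002  -1.3735] rows>= 9.2
shift [ 80.  174.5   0.7] rot [2.1000e-03 1.6000e-03 1.7681e+00] rows>= 11.8
```

Run:
```python
from h import *
for u in (337.2,355.4,373.6,391.8): print(onz("top",u,194.2,.068).round(4))
p=onz("top",337.2,194.2,.068); go((p[0],p[1],0.29),down(np.radians(86.5)))
```

```text
[ 0.557  -0.1204  0.068 ]
[ 0.5566 -0.1609  0.068 ]
[ 0.5561 -0.2014  0.068 ]
[ 0.5556 -0.2418  0.068 ]
shift [ 79.  184.9   0.7] rot [-0.0015  0.002  -1.37  ] rows>= 9.1
```

>>> servo_tool(increments=[{"x":15.8,"y":37,"z":0,"wx":0,"wy":0,"wz":0,"jaw":-1},{"x":15.8,"y":37,"z":0,"wx":0,"wy":0,"wz":0,"jaw":-1},{"x":15.8,"y":37,"z":0,"wx":0,"wy":0,"wz":0,"jaw":-1},{"x":15.8,"y":37,"z":0,"wx":0,"wy":0,"wz":0,"jaw":-1},{"x":15.8,"y":37,"z":0,"wx":0,"wy":0,"wz":0,"jaw":-1},{"x":0,"y":0,"z":10,"wx":0,"wy":0,"wz":-0.137,"jaw":-0.8},{"x":0,"y":0,"z":10,"wx":0,"wy":0,"wz":-0.137,"jaw":-0.7},{"x":0,"y":0,"z":10,"wx":0,"wy":0,"wz":-0.137,"jaw":-0.6},{"x":0,"y":0,"z":10,"wx":0,"wy":0,"wz":-0.137,"jaw":-0.6},{"x":0,"y":0,"z":10,"wx":0,"wy":0,"wz":-0.137,"jaw":-0.6}])

```text
t: 25.55
eef_pos: [0.557, -0.1201, 0.2402]
tool_rot: [[0.674, 0.738, -0.003], [0.738, -0.674, 0.001], [-0.001, -0.002, -1.0]]
force: [-0.1, 0.3, 0.2]
gripper_width: 0.803
finger_force: 0.0
```

>>> servo_tool(increments=[{"x":0,"y":0,"z":10,"wx":0,"wy":0,"wz":-0.137,"jaw":-0.6},{"x":0,"y":0,"z":10,"wx":0,"wy":0,"wz":-0.137,"jaw":-0.6},{"x":0,"y":0,"z":0,"wx":0,"wy":0,"wz":-0.137,"jaw":-0.6},{"x":0,"y":0,"z":0,"wx":0,"wy":0,"wz":-0.137,"jaw":-0.6},{"x":0,"y":0,"z":0,"wx":0,"wy":0,"wz":-0.137,"jaw":-0.6},{"x":0,"y":0,"z":0,"wx":0,"wy":0,"wz":0,"jaw":-0.6},{"x":0,"y":0,"z":0,"wx":0,"wy":0,"wz":0,"jaw":-0.6}])

```text
t: 26.25
eef_pos: [0.5573, -0.1202, 0.2212]
tool_rot: [[0.065, 0.998, -0.002], [0.998, -0.065, 0.001], [0.0, -0.002, -1.0]]
force: [0.2, 0.4, 0.6]
gripper_width: 0.801
finger_force: 0.0
```

Run:
```python
from h import *
i=optics.camera_info("wrist");f,m=reds();cv2.imwrite("pics/s_w.png",f)
print(status.get_state()["joint_positions"].round(1))
for c in cv2.findContours(m,0,1)[0]:
    if cv2.contourArea(c)>1500: 
        x,y,w,h=np.array(cv2.boundingRect(c))/2; print(x,y,w,h,onz("wrist",x+w/2,y+h/2,.068,i).round(4))
```

```text
[ 25.5  20.4 -24.5 103.3   9.7  58.5  -6.5]
260.5 280.5 41.0 42.0 [ 0.5507 -0.2342  0.068 ]
257.5 172.5 44.0 110.0 [ 0.5547 -0.1486  0.068 ]
409.5 0.0 119.0 249.5 [ 0.7565 -0.0518  0.068 ]
```

Run:
```python
from h import *
f,m=reds();m=m[::2,::2]
rows=[(v,np.nonzero(m[v,240:330])[0]+240) for v in range(165,290,4)]
print([(v,r.min(),r.max()) for v,r in rows if len(r)])
for v in (190,193,196):print(v,onz("wrist",279.5,v,.068).round(4))
```

```text
[(173, np.int64(275), np.int64(283)), (177, np.int64(267), np.int64(287)), (181, np.int64(263), np.int64(291)), (185, np.int64(264), np.int64(296)), (189, np.int64(261), np.int64(299)), (193, np.int64(259), np.int64(300)), (197, np.int64(258), np.int64(301)), (201, np.int64(258), np.int64(300)), (205, np.int64(260), np.int64(299)), (209, np.int64(261), np.int64(296)), (213, np.int64(266), np.int64(292)), (217, np.int64(273), np.int64(287)), (221, np.int64(273), np.int64(290)), (225, np.int64(267), np.int64(296)), (229, np.int64(263), np.int64(299)), (233, np.int64(261), np.int64(300)), (237, np.int64(260), np.int64(301)), (241, np.int64(260), np.int64(301)), (245, np.int64(260), np.int64(300)), (249, np.int64(262), np.int64(299)), (253, np.int64(264), np.int64(296)), (257, np.int64(268), np.int64(292)), (261, np.int64(270), np.int64(292)), (265, np.int64(266), np.int64(295)), (269, np.int64(263), np.int64(298)), (273, np.int64(261), np.int64(300)), (277, np.int64(260), np.int64(292)), (281, np.int64(260), np.int64(301)), (285, np.int64(286), np.int64(301)), (289, np.int64(262), np.int64(299))]
190 [ 0.5575 -0.111   0.068 ]
193 [ 0.5573 -0.1139  0.068 ]
196 [ 0.5572 -0.1169  0.068 ]
```

>>> servo_tool(increments=[{"x":2.5,"y":0,"z":36,"wx":0,"wy":0,"wz":0,"jaw":-0.6},{"x":0,"y":0,"z":36,"wx":0,"wy":0,"wz":0,"jaw":-0.6},{"x":0,"y":0,"z":36,"wx":0,"wy":0,"wz":0,"jaw":-0.6},{"x":0,"y":0,"z":36,"wx":0,"wy":0,"wz":0,"jaw":-0.6},{"x":0,"y":0,"z":1,"wx":0,"wy":0,"wz":0,"jaw":-0.6},{"x":0,"y":0,"z":0,"wx":0,"wy":0,"wz":0,"jaw":-0.6},{"x":0,"y":0,"z":0,"wx":0,"wy":0,"wz":0,"jaw":0.2},{"x":0,"y":0,"z":0,"wx":0,"wy":0,"wz":0,"jaw":0.2},{"x":0,"y":0,"z":0,"wx":0,"wy":0,"wz":0,"jaw":0.2},{"x":0,"y":0,"z":0,"wx":0,"wy":0,"wz":0,"jaw":0.2},{"x":0,"y":0,"z":0,"wx":0,"wy":0,"wz":0,"jaw":0.2}])

```text
t: 27.45
eef_pos: [0.5582, -0.1179, 0.0779]
tool_rot: [[0.061, 0.998, 0.001], [0.998, -0.061, -0.0], [-0.0, 0.001, -1.0]]
force: [-2.1, 0.1, 4.9]
gripper_width: 0.467
finger_force: 30.0
```

>>> servo_tool(increments=[{"x":0,"y":0,"z":-15,"wx":0,"wy":0,"wz":0,"jaw":0.2},{"x":0,"y":0,"z":-35,"wx":0,"wy":0,"wz":0,"jaw":0.2},{"x":0,"y":0,"z":-45,"wx":0,"wy":0,"wz":0,"jaw":0.2},{"x":0,"y":0,"z":-45,"wx":0,"wy":0,"wz":0,"jaw":0.2},{"x":0,"y":0,"z":-45,"wx":0,"wy":0,"wz":0,"jaw":0.2},{"x":0,"y":0,"z":0,"wx":0,"wy":0,"wz":0,"jaw":0.2}])

```text
t: 28.05
eef_pos: [0.5615, -0.1176, 0.2699]
tool_rot: [[0.061, 0.998, 0.012], [0.998, -0.061, -0.002], [-0.001, 0.012, -1.0]]
force: [0.4, 0.1, -0.6]
gripper_width: 0.465
finger_force: 30.0
```

Run:
```python
from h import *
f=optics.grab_frame("wrist");cv2.imwrite("pics/t_w.png",f)
t=optics.grab_frame("top");cv2.imwrite("pics/t_t.png",t)
h=cv2.cvtColor(t,cv2.COLOR_BGR2HSV)
# standing tube mouth in top view: brown pixels around its expected place
K=np.array(optics.camera_info("top")["intrinsics"]);P=np.linalg.inv(np.array(optics.camera_info("top")["pose"]))
for p in ((.458,.052,.215),(.458,.052,.012),(.487,.052,.215),(.429,.052,.215),(.458,.085,.215)):
    q=K@(P@np.r_[p,1])[:3];print(p,(q[:2]/q[2]).round(1))
m=((h[...,0]<20)&(h[...,1]>85)).astype(np.uint8)
for v in range(200,300,6):
    print(v,h[v,225:300:5].tolist() if v in() else ''.join('#' if a else '.' for a in m[v,215:305]))
go((0.458,0.052,0.262))
```

```text
(0.458, 0.052, 0.215) [256.2 237.1]
(0.458, 0.052, 0.012) [261.5 240.2]
(0.487, 0.052, 0.215) [256.1 222.1]
(0.429, 0.052, 0.215) [256.3 252.1]
(0.458, 0.085, 0.215) [239.2 237.3]
200 ..............................................................#...........................
206 ...............................................................#..........................
212 ..........................................##############.......#..........................
218 .....................................#########################..#.........................
224 ...................................############################.#.........................
230 ...........................############################.#######.#.........................
236 ..........................####################################...#........................
242 .........................#####################################...#........................
248 ...........................#################################......#.......................
254 .................................#################.#####..........#.......................
260 ..........................................................................................
266 ...................................................................#......................
272 ............##########....................................................................
278 ..........................................................................................
284 ..........................................................................................
290 ..........................................................................................
296 ..........................................................................................
shift [ 163.3 -110.5    1.5] rot [0. 0. 0.] rows>= 3.9
```

>>> servo_tool(increments=[{"x":0,"y":-37,"z":0,"wx":0,"wy":0,"wz":0,"jaw":0.2},{"x":0,"y":-37,"z":0,"wx":0,"wy":0,"wz":0,"jaw":0.2},{"x":0,"y":-36,"z":0,"wx":0,"wy":0,"wz":0,"jaw":0.2},{"x":35,"y":0,"z":0,"wx":0,"wy":0,"wz":0,"jaw":0.2},{"x":35,"y":0,"z":0,"wx":0,"wy":0,"wz":0,"jaw":0.2},{"x":0,"y":0,"z":0,"wx":0,"wy":0,"wz":0,"jaw":0.2},{"x":0,"y":0,"z":0,"wx":0,"wy":0,"wz":0,"jaw":0.2}])

```text
t: 28.85
eef_pos: [0.4515, -0.0408, 0.2611]
tool_rot: [[0.059, 0.998, -0.002], [0.998, -0.059, 0.0], [-0.0, -0.002, -1.0]]
force: [0.6, -0.4, -1.2]
gripper_width: 0.464
finger_force: 30.0
```

```bash
cat > mouth.py <<'E'
from h import *
def proj(p,i):
    P=np.linalg.inv(np.array(i["pose"]));K=np.array(i["intrinsics"]);c=(P@np.r_[p,1])[:3]
    t=np.arctan2(np.hypot(c[0],c[1]),c[2]);n=np.hypot(c[0],c[1]);return K[0,2]+K[0,0]*t*c[0]/n,K[1,2]+K[1,1]*t*c[1]/n
i=optics.camera_info("wrist");f=optics.grab_frame("wrist");cv2.imwrite("pics/mouth.png",f)
print(status.get_state()["eef_pos"].round(4))
pts=np.array([proj((.458+.033*np.cos(a),.052+.033*np.sin(a),.215),i) for a in np.linspace(0,2*np.pi,13)[:-1]])
print(pts.round(0).tolist(),np.round(proj((.458,.052,.215),i)))
g=f.copy()
for p in pts:cv2.circle(g,tuple(int(round(x)) for x in p),1,(255,0,0),-1)
cv2.imwrite("pics/mouth2.png",cv2.resize(g,(800,600)))
E
python3 mouth.py
```

```text
[ 0.4517 -0.0417  0.2612]
[[338.0, 91.0], [329.0, 64.0], [307.0, 45.0], [279.0, 39.0], [251.0, 48.0], [232.0, 69.0], [226.0, 97.0], [236.0, 124.0], [257.0, 142.0], [285.0, 148.0], [312.0, 139.0], [331.0, 118.0]] [282.  93.]
```

View pics/mouth2.png

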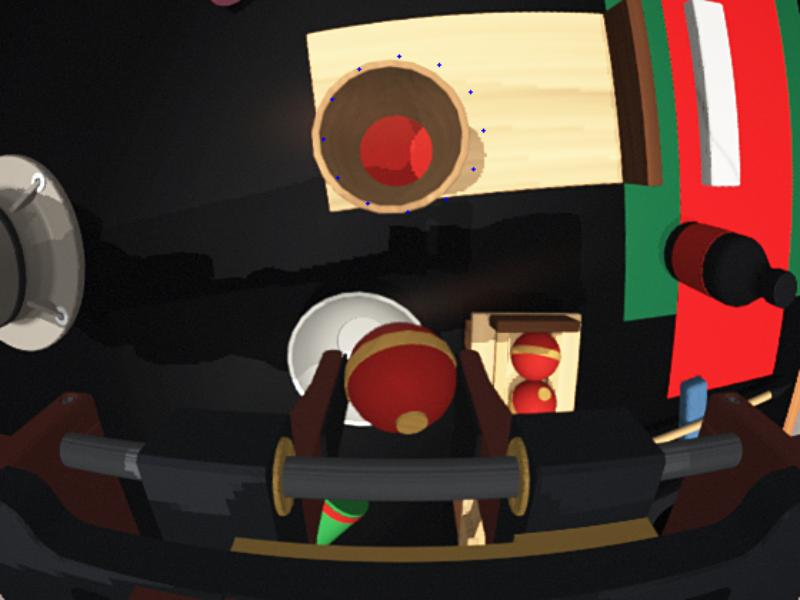

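Run:
```python
from h import *
p=onz("wrist",273,95.6,.215);print(p);go((p[0],p[1],0.262))
```

```text
[0.45301811 0.04966319 0.215     ]
shift [91.2 -4.2 -0.8] rot [0. 0. 0.] rows>= 1.8
```

Mouth centre at full-image px (273, 95.6) → (0.453, 0.050). Move the ball over it and release.

>>> servo_tool(increments=[{"x":30,"y":-2,"z":0,"wx":0,"wy":0,"wz":0,"jaw":0.2},{"x":31,"y":-2,"z":0,"wx":0,"wy":0,"wz":0,"jaw":0.2},{"x":30,"y":0,"z":0,"wx":0,"wy":0,"wz":0,"jaw":0.2},{"x":0,"y":0,"z":10,"wx":0,"wy":0,"wz":0,"jaw":0.2},{"x":0,"y":0,"z":10,"wx":0,"wy":0,"wz":0,"jaw":0.2},{"x":0,"y":0,"z":6,"wx":0,"wy":0,"wz":0,"jaw":0.2},{"x":0,"y":0,"z":0,"wx":0,"wy":0,"wz":0,"jaw":0.2},{"x":0,"y":0,"z":0,"wx":0,"wy":0,"wz":0,"jaw":0.2}])

```text
t: 29.7
eef_pos: [0.4539, 0.0489, 0.2359]
tool_rot: [[0.063, 0.998, -0.001], [0.998, -0.063, -0.0], [-0.0, -0.001, -1.0]]
force: [-0.2, 1.5, -0.9]
gripper_width: 0.462
finger_force: 30.0
```

>>> servo_tool(increments=[{"x":0,"y":0,"z":0,"wx":0,"wy":0,"wz":0,"jaw":-0.5},{"x":0,"y":0,"z":0,"wx":0,"wy":0,"wz":0,"jaw":-0.5},{"x":0,"y":0,"z":0,"wx":0,"wy":0,"wz":0,"jaw":-0.5},{"x":0,"y":0,"z":0,"wx":0,"wy":0,"wz":0,"jaw":-0.5},{"x":0,"y":0,"z":-28,"wx":0,"wy":0,"wz":0,"jaw":-0.5},{"x":-45,"y":0,"z":0,"wx":0,"wy":0,"wz":0,"jaw":-0.5},{"x":-45,"y":0,"z":0,"wx":0,"wy":0,"wz":0,"jaw":-0.5},{"x":0,"y":0,"z":0,"wx":0,"wy":0,"wz":0,"jaw":-0.5},{"x":0,"y":0,"z":0,"wx":0,"wy":0,"wz":0,"jaw":-0.5}])

```text
t: 30.6
eef_pos: [0.4484, -0.0406, 0.2642]
tool_rot: [[0.063, 0.998, 0.0], [0.998, -0.063, 0.0], [0.0, 0.0, -1.0]]
force: [0.2, 0.0, 0.3]
gripper_width: 0.749
finger_force: 0.0
```

```bash
cat > mo.py <<'E'
# rim centre from the wrist picture: circle fit on the tan ring near the expected place; red blobs on the runway and in the tube
from mouth import *
h=cv2.cvtColor(f,cv2.COLOR_BGR2HSV); c=np.array(proj((.453,.0497,.215),i))
gx=cv2.GaussianBlur(f,(5,5),0)
q=cv2.HoughCircles(cv2.cvtColor(gx,cv2.COLOR_BGR2GRAY)[:200,150:420],cv2.HOUGH_GRADIENT,1,30,param1=80,param2=18,minRadius=44,maxRadius=62)
print("expect",c.round(1))
if q is not None:
    for u,v,rr in q[0][:3]: print("circle",u+150,v,rr,onz("wrist",u+150,v,.215,i).round(4))
m=(((h[...,0]<8)|(h[...,0]>172))&(h[...,1]>150)).astype(np.uint8)*255
for k in cv2.findContours(m,0,1)[0]:
    if cv2.contourArea(k)>250: print("red",cv2.boundingRect(k))
E
python3 mo.py
```

```text
[ 0.4485 -0.0394  0.2642]
[[341.0, 91.0], [332.0, 65.0], [311.0, 46.0], [283.0, 40.0], [255.0, 49.0], [237.0, 70.0], [231.0, 97.0], [241.0, 124.0], [262.0, 142.0], [290.0, 147.0], [316.0, 138.0], [335.0, 118.0]] [286.  93.]
expect [278.   97.3]
circle 276.5 95.5 53.6 [0.4522 0.0509 0.215 ]
red (359, 245, 34, 49)
red (254, 81, 51, 49)
red (462, 0, 92, 277)
```

Run:
```python
from h import *
f=cv2.imread("pics/mouth.png");h=cv2.cvtColor(f,cv2.COLOR_BGR2HSV);c=h[80:130,253:306]
print("gold in tube",int(((c[...,0]>18)&(c[...,0]<32)&(c[...,1]>110)&(c[...,2]>110)).sum()))
go((0.5575,-0.1177,0.262))
```

```text
gold in tube 73
shift [-71.5 113.5   2.2] rot [0. 0. 0.] rows>= 2.7
```

>>> servo_tool(increments=[{"x":-24,"y":38,"z":0,"wx":0,"wy":0,"wz":0,"jaw":-0.6},{"x":-24,"y":38,"z":0,"wx":0,"wy":0,"wz":0,"jaw":-0.6},{"x":-24,"y":37.5,"z":0,"wx":0,"wy":0,"wz":0,"jaw":-0.6},{"x":0,"y":0,"z":0,"wx":0,"wy":0,"wz":0,"jaw":-0.6},{"x":0,"y":0,"z":47,"wx":0,"wy":0,"wz":0,"jaw":-0.6},{"x":0,"y":0,"z":47,"wx":0,"wy":0,"wz":0,"jaw":-0.6},{"x":0,"y":0,"z":47,"wx":0,"wy":0,"wz":0,"jaw":-0.6},{"x":0,"y":0,"z":46,"wx":0,"wy":0,"wz":0,"jaw":-0.6},{"x":0,"y":0,"z":0,"wx":0,"wy":0,"wz":0,"jaw":-0.6},{"x":0,"y":0,"z":0,"wx":0,"wy":0,"wz":0,"jaw":-0.6}])

```text
t: 31.65
eef_pos: [0.5575, -0.117, 0.0777]
tool_rot: [[0.059, 0.998, -0.001], [0.998, -0.059, 0.001], [0.001, -0.001, -1.0]]
force: [0.9, 0.3, -0.1]
gripper_width: 0.802
finger_force: 0.0
```

>>> servo_tool(increments=[{"x":0,"y":0,"z":0,"wx":0,"wy":0,"wz":0,"jaw":0.2},{"x":0,"y":0,"z":0,"wx":0,"wy":0,"wz":0,"jaw":0.2},{"x":0,"y":0,"z":0,"wx":0,"wy":0,"wz":0,"jaw":0.2},{"x":0,"y":0,"z":0,"wx":0,"wy":0,"wz":0,"jaw":0.2},{"x":0,"y":0,"z":0,"wx":0,"wy":0,"wz":0,"jaw":0.2},{"x":0,"y":0,"z":-15,"wx":0,"wy":0,"wz":0,"jaw":0.2},{"x":0,"y":0,"z":-36,"wx":0,"wy":0,"wz":0,"jaw":0.2},{"x":0,"y":0,"z":-45,"wx":0,"wy":0,"wz":0,"jaw":0.2},{"x":0,"y":0,"z":-45,"wx":0,"wy":0,"wz":0,"jaw":0.2},{"x":0,"y":0,"z":-45,"wx":0,"wy":0,"wz":0,"jaw":0.2},{"x":0,"y":0,"z":0,"wx":0,"wy":0,"wz":0,"jaw":0.2},{"x":0,"y":0,"z":0,"wx":0,"wy":0,"wz":0,"jaw":0.2}])

```text
t: 32.85
eef_pos: [0.5577, -0.1188, 0.2648]
tool_rot: [[0.061, 0.998, 0.003], [0.998, -0.061, -0.001], [-0.001, 0.003, -1.0]]
force: [-1.0, 0.1, -1.6]
gripper_width: 0.466
finger_force: 30.0
```

```bash
python3 -c "
from h import *
go((.4525,.0503,.262))"
```

```text
shift [ 162.3 -115.4    2.4] rot [0. 0. 0.] rows>= 4.0
```

Second ball held. Carry it over the mouth and drop it.

>>> servo_tool(increments=[{"x":32,"y":-23,"z":0,"wx":0,"wy":0,"wz":0,"jaw":0.2},{"x":33,"y":-23,"z":0,"wx":0,"wy":0,"wz":0,"jaw":0.2},{"x":33,"y":-23,"z":0,"wx":0,"wy":0,"wz":0,"jaw":0.2},{"x":33,"y":-23,"z":0,"wx":0,"wy":0,"wz":0,"jaw":0.2},{"x":31.5,"y":-23,"z":0,"wx":0,"wy":0,"wz":0,"jaw":0.2},{"x":0,"y":0,"z":0,"wx":0,"wy":0,"wz":0,"jaw":0.2},{"x":0,"y":0,"z":10,"wx":0,"wy":0,"wz":0,"jaw":0.2},{"x":0,"y":0,"z":10,"wx":0,"wy":0,"wz":0,"jaw":0.2},{"x":0,"y":0,"z":8,"wx":0,"wy":0,"wz":0,"jaw":0.2},{"x":0,"y":0,"z":0,"wx":0,"wy":0,"wz":0,"jaw":0.2},{"x":0,"y":0,"z":0,"wx":0,"wy":0,"wz":0,"jaw":0.2}])

```text
t: 33.95
eef_pos: [0.4525, 0.05, 0.2346]
tool_rot: [[0.062, 0.998, -0.001], [0.998, -0.062, 0.0], [0.0, -0.001, -1.0]]
force: [0.2, 0.3, -0.7]
gripper_width: 0.465
finger_force: 30.0
```

>>> servo_tool(increments=[{"x":0,"y":0,"z":0,"wx":0,"wy":0,"wz":0,"jaw":-0.5},{"x":0,"y":0,"z":0,"wx":0,"wy":0,"wz":0,"jaw":-0.5},{"x":0,"y":0,"z":0,"wx":0,"wy":0,"wz":0,"jaw":-0.5},{"x":0,"y":0,"z":0,"wx":0,"wy":0,"wz":0,"jaw":-0.5},{"x":0,"y":0,"z":-28,"wx":0,"wy":0,"wz":0,"jaw":-0.5},{"x":-45,"y":0,"z":0,"wx":0,"wy":0,"wz":0,"jaw":-0.5},{"x":-45,"y":0,"z":0,"wx":0,"wy":0,"wz":0,"jaw":-0.5},{"x":0,"y":0,"z":0,"wx":0,"wy":0,"wz":0,"jaw":-0.5},{"x":0,"y":0,"z":0,"wx":0,"wy":0,"wz":0,"jaw":-0.5}])

```text
t: 34.85
eef_pos: [0.447, -0.04, 0.2633]
tool_rot: [[0.064, 0.998, 0.0], [0.998, -0.064, 0.0], [0.0, 0.0, -1.0]]
force: [0.0, 0.1, 0.3]
gripper_width: 0.746
finger_force: 0.0
```

```bash
python3 mo.py
python3 - <<'E'
from h import *
go((0.5575,-0.1177,0.262))
E
```

```text
[ 0.4471 -0.0388  0.2633]
[[343.0, 92.0], [335.0, 65.0], [313.0, 46.0], [285.0, 41.0], [258.0, 49.0], [239.0, 71.0], [233.0, 98.0], [243.0, 124.0], [264.0, 143.0], [292.0, 148.0], [319.0, 139.0], [338.0, 119.0]] [289.  94.]
expect [280.5  98. ]
circle 281.5 93.5 51.4 [0.4538 0.0524 0.215 ]
red (360, 235, 35, 52)
red (252, 81, 54, 50)
red (463, 0, 92, 278)
shift [-72.  115.    1.3] rot [0. 0. 0.] rows>= 2.7
```

>>> servo_tool(increments=[{"x":-24,"y":38,"z":0,"wx":0,"wy":0,"wz":0,"jaw":-0.6},{"x":-24,"y":38,"z":0,"wx":0,"wy":0,"wz":0,"jaw":-0.6},{"x":-24,"y":39,"z":0,"wx":0,"wy":0,"wz":0,"jaw":-0.6},{"x":0,"y":0,"z":0,"wx":0,"wy":0,"wz":0,"jaw":-0.6},{"x":0,"y":0,"z":47,"wx":0,"wy":0,"wz":0,"jaw":-0.6},{"x":0,"y":0,"z":47,"wx":0,"wy":0,"wz":0,"jaw":-0.6},{"x":0,"y":0,"z":47,"wx":0,"wy":0,"wz":0,"jaw":-0.6},{"x":0,"y":0,"z":45,"wx":0,"wy":0,"wz":0,"jaw":-0.6},{"x":0,"y":0,"z":0,"wx":0,"wy":0,"wz":0,"jaw":-0.6},{"x":0,"y":0,"z":0,"wx":0,"wy":0,"wz":0,"jaw":-0.6}])

```text
t: 35.9
eef_pos: [0.5575, -0.1165, 0.0777]
tool_rot: [[0.059, 0.998, -0.001], [0.998, -0.059, 0.001], [0.001, -0.001, -1.0]]
force: [0.7, 0.4, 0.7]
gripper_width: 0.8
finger_force: 0.0
```

>>> servo_tool(increments=[{"x":0,"y":0,"z":0,"wx":0,"wy":0,"wz":0,"jaw":0.2},{"x":0,"y":0,"z":0,"wx":0,"wy":0,"wz":0,"jaw":0.2},{"x":0,"y":0,"z":0,"wx":0,"wy":0,"wz":0,"jaw":0.2},{"x":0,"y":0,"z":0,"wx":0,"wy":0,"wz":0,"jaw":0.2},{"x":0,"y":0,"z":0,"wx":0,"wy":0,"wz":0,"jaw":0.2},{"x":0,"y":0,"z":-15,"wx":0,"wy":0,"wz":0,"jaw":0.2},{"x":0,"y":0,"z":-36,"wx":0,"wy":0,"wz":0,"jaw":0.2},{"x":0,"y":0,"z":-45,"wx":0,"wy":0,"wz":0,"jaw":0.2},{"x":0,"y":0,"z":-45,"wx":0,"wy":0,"wz":0,"jaw":0.2},{"x":0,"y":0,"z":-45,"wx":0,"wy":0,"wz":0,"jaw":0.2},{"x":0,"y":0,"z":0,"wx":0,"wy":0,"wz":0,"jaw":0.2},{"x":0,"y":0,"z":0,"wx":0,"wy":0,"wz":0,"jaw":0.2}])

```text
t: 37.1
eef_pos: [0.5578, -0.1182, 0.2649]
tool_rot: [[0.061, 0.998, 0.003], [0.998, -0.061, -0.001], [-0.001, 0.003, -1.0]]
force: [0.3, -0.0, -1.4]
gripper_width: 0.468
finger_force: 30.0
```

```bash
python3 -c "
from h import *
go((.4530,.0510,.262))"
```

```text
shift [ 162.5 -114.9    2.4] rot [0. 0. 0.] rows>= 4.0
```

>>> servo_tool(increments=[{"x":32,"y":-23,"z":0,"wx":0,"wy":0,"wz":0,"jaw":0.2},{"x":33,"y":-23,"z":0,"wx":0,"wy":0,"wz":0,"jaw":0.2},{"x":33,"y":-23,"z":0,"wx":0,"wy":0,"wz":0,"jaw":0.2},{"x":33,"y":-23,"z":0,"wx":0,"wy":0,"wz":0,"jaw":0.2},{"x":31.5,"y":-23,"z":0,"wx":0,"wy":0,"wz":0,"jaw":0.2},{"x":0,"y":0,"z":0,"wx":0,"wy":0,"wz":0,"jaw":0.2},{"x":0,"y":0,"z":10,"wx":0,"wy":0,"wz":0,"jaw":0.2},{"x":0,"y":0,"z":10,"wx":0,"wy":0,"wz":0,"jaw":0.2},{"x":0,"y":0,"z":8,"wx":0,"wy":0,"wz":0,"jaw":0.2},{"x":0,"y":0,"z":0,"wx":0,"wy":0,"wz":0,"jaw":0.2},{"x":0,"y":0,"z":0,"wx":0,"wy":0,"wz":0,"jaw":0.2}])

```text
t: 38.2
eef_pos: [0.4526, 0.0505, 0.2346]
tool_rot: [[0.062, 0.998, -0.001], [0.998, -0.062, 0.0], [0.0, -0.001, -1.0]]
force: [0.3, -0.7, 0.1]
gripper_width: 0.466
finger_force: 30.0
```

>>> servo_tool(increments=[{"x":0,"y":0,"z":0,"wx":0,"wy":0,"wz":0,"jaw":-0.5},{"x":0,"y":0,"z":0,"wx":0,"wy":0,"wz":0,"jaw":-0.5},{"x":0,"y":0,"z":0,"wx":0,"wy":0,"wz":0,"jaw":-0.5},{"x":0,"y":0,"z":0,"wx":0,"wy":0,"wz":0,"jaw":-0.5},{"x":0,"y":0,"z":-28,"wx":0,"wy":0,"wz":0,"jaw":-0.5},{"x":-45,"y":0,"z":0,"wx":0,"wy":0,"wz":0,"jaw":-0.5},{"x":-45,"y":0,"z":0,"wx":0,"wy":0,"wz":0,"jaw":-0.5},{"x":0,"y":0,"z":0,"wx":0,"wy":0,"wz":0,"jaw":-0.5},{"x":0,"y":0,"z":0,"wx":0,"wy":0,"wz":0,"jaw":-0.5}])

```text
t: 39.1
eef_pos: [0.447, -0.0395, 0.2632]
tool_rot: [[0.064, 0.998, 0.0], [0.998, -0.064, 0.0], [0.0, 0.0, -1.0]]
force: [0.3, -0.2, 1.0]
gripper_width: 0.749
finger_force: 0.0
```

```bash
python3 mo.py
python3 - <<'E'
from h import *
go((0.5575,-0.1177,0.262))
E
```

```text
[ 0.4471 -0.0383  0.2633]
[[343.0, 93.0], [335.0, 66.0], [313.0, 47.0], [285.0, 41.0], [258.0, 50.0], [239.0, 71.0], [233.0, 99.0], [243.0, 125.0], [264.0, 143.0], [292.0, 149.0], [319.0, 140.0], [338.0, 120.0]] [289.  95.]
expect [280.5  98.9]
circle 282.5 95.5 51.4 [0.4543 0.0517 0.215 ]
red (371, 232, 24, 33)
red (252, 81, 58, 52)
red (463, 0, 92, 278)
shift [-72.5 115.    1.3] rot [0. 0. 0.] rows>= 2.7
```

>>> servo_tool(increments=[{"x":-24,"y":38,"z":0,"wx":0,"wy":0,"wz":0,"jaw":-0.6},{"x":-24,"y":38,"z":0,"wx":0,"wy":0,"wz":0,"jaw":-0.6},{"x":-24.5,"y":39,"z":0,"wx":0,"wy":0,"wz":0,"jaw":-0.6},{"x":0,"y":0,"z":0,"wx":0,"wy":0,"wz":0,"jaw":-0.6},{"x":0,"y":0,"z":47,"wx":0,"wy":0,"wz":0,"jaw":-0.6},{"x":0,"y":0,"z":47,"wx":0,"wy":0,"wz":0,"jaw":-0.6},{"x":0,"y":0,"z":47,"wx":0,"wy":0,"wz":0,"jaw":-0.6},{"x":0,"y":0,"z":45,"wx":0,"wy":0,"wz":0,"jaw":-0.6},{"x":0,"y":0,"z":0,"wx":0,"wy":0,"wz":0,"jaw":-0.6},{"x":0,"y":0,"z":0,"wx":0,"wy":0,"wz":0,"jaw":-0.6}])

```text
t: 40.15
eef_pos: [0.5576, -0.1165, 0.0777]
tool_rot: [[0.059, 0.998, -0.001], [0.998, -0.059, 0.001], [0.001, -0.001, -1.0]]
force: [-0.1, -0.2, 1.0]
gripper_width: 0.799
finger_force: 0.0
```

>>> servo_tool(increments=[{"x":0,"y":0,"z":0,"wx":0,"wy":0,"wz":0,"jaw":0.2},{"x":0,"y":0,"z":0,"wx":0,"wy":0,"wz":0,"jaw":0.2},{"x":0,"y":0,"z":0,"wx":0,"wy":0,"wz":0,"jaw":0.2},{"x":0,"y":0,"z":0,"wx":0,"wy":0,"wz":0,"jaw":0.2},{"x":0,"y":0,"z":0,"wx":0,"wy":0,"wz":0,"jaw":0.2},{"x":0,"y":0,"z":-15,"wx":0,"wy":0,"wz":0,"jaw":0.2},{"x":0,"y":0,"z":-36,"wx":0,"wy":0,"wz":0,"jaw":0.2},{"x":0,"y":0,"z":-45,"wx":0,"wy":0,"wz":0,"jaw":0.2},{"x":0,"y":0,"z":-45,"wx":0,"wy":0,"wz":0,"jaw":0.2},{"x":0,"y":0,"z":-45,"wx":0,"wy":0,"wz":0,"jaw":0.2},{"x":0,"y":0,"z":0,"wx":0,"wy":0,"wz":0,"jaw":0.2},{"x":0,"y":0,"z":0,"wx":0,"wy":0,"wz":0,"jaw":0.2}])

```text
t: 41.35
eef_pos: [0.5578, -0.1182, 0.2649]
tool_rot: [[0.061, 0.998, 0.003], [0.998, -0.061, -0.001], [-0.001, 0.003, -1.0]]
force: [-0.4, 0.5, -1.1]
gripper_width: 0.462
finger_force: 30.0
```

Run:
```python
from h import *
go((.4532,.0510,.262))
t=optics.grab_frame("top");cv2.imwrite("pics/u_t.png",t);h=cv2.cvtColor(t,cv2.COLOR_BGR2HSV)
m=(((h[...,0]<8)|(h[...,0]>172))&(h[...,1]>150)).astype(np.uint8);print("red on run",m[170:225,325:535].sum())
```

```text
shift [ 162.5 -114.7    2.5] rot [0. 0. 0.] rows>= 4.0
red on run 1
```

Last ball held, run empty.

>>> servo_tool(increments=[{"x":32,"y":-23,"z":0,"wx":0,"wy":0,"wz":0,"jaw":0.2},{"x":33,"y":-23,"z":0,"wx":0,"wy":0,"wz":0,"jaw":0.2},{"x":33,"y":-23,"z":0,"wx":0,"wy":0,"wz":0,"jaw":0.2},{"x":33,"y":-23,"z":0,"wx":0,"wy":0,"wz":0,"jaw":0.2},{"x":31.5,"y":-22.5,"z":0,"wx":0,"wy":0,"wz":0,"jaw":0.2},{"x":0,"y":0,"z":0,"wx":0,"wy":0,"wz":0,"jaw":0.2},{"x":0,"y":0,"z":10,"wx":0,"wy":0,"wz":0,"jaw":0.2},{"x":0,"y":0,"z":10,"wx":0,"wy":0,"wz":0,"jaw":0.2},{"x":0,"y":0,"z":8,"wx":0,"wy":0,"wz":0,"jaw":0.2},{"x":0,"y":0,"z":0,"wx":0,"wy":0,"wz":0,"jaw":0.2},{"x":0,"y":0,"z":0,"wx":0,"wy":0,"wz":0,"jaw":0.2}])

```text
t: 42.5
eef_pos: [0.4531, 0.0504, 0.2346]
tool_rot: [[0.062, 0.998, -0.001], [0.998, -0.062, 0.0], [0.0, -0.001, -1.0]]
force: [-0.5, -0.1, 0.3]
gripper_width: 0.464
finger_force: 30.0
```

>>> servo_tool(increments=[{"x":0,"y":0,"z":0,"wx":0,"wy":0,"wz":0,"jaw":-0.5},{"x":0,"y":0,"z":0,"wx":0,"wy":0,"wz":0,"jaw":-0.5},{"x":0,"y":0,"z":0,"wx":0,"wy":0,"wz":0,"jaw":-0.5},{"x":0,"y":0,"z":0,"wx":0,"wy":0,"wz":0,"jaw":-0.5},{"x":0,"y":0,"z":-28,"wx":0,"wy":0,"wz":0,"jaw":-0.5},{"x":-45,"y":0,"z":0,"wx":0,"wy":0,"wz":0,"jaw":-1},{"x":-45,"y":0,"z":0,"wx":0,"wy":0,"wz":0,"jaw":-1},{"x":0,"y":0,"z":0,"wx":0,"wy":0,"wz":0,"jaw":-1},{"x":0,"y":0,"z":0,"wx":0,"wy":0,"wz":0,"jaw":-1}])

```text
t: 43.4
eef_pos: [0.4475, -0.0396, 0.2633]
tool_rot: [[0.064, 0.998, 0.0], [0.998, -0.064, 0.0], [0.0, 0.0, -1.0]]
force: [-0.1, 1.1, -0.1]
gripper_width: 0.996
finger_force: 0.0
```

```bash
python3 mo.py
python3 - <<'E'
from h import *
t=optics.grab_frame("top");cv2.imwrite("pics/v_t.png",t);h=cv2.cvtColor(t,cv2.COLOR_BGR2HSV)
m=(((h[...,0]<8)|(h[...,0]>172))&(h[...,1]>150)).astype(np.uint8)*255
for c in cv2.findContours(m,0,1)[0]:
    if cv2.contourArea(c)>30: print("red top",cv2.boundingRect(c))
# carton now: brown/tan blob at left
m=((h[...,0]>8)&(h[...,0]<25)&(h[...,1]>60)&(h[...,2]>40)).astype(np.uint8)*255;m[:150]=0;m[330:]=0;m[:,195:]=0
for c in cv2.findContours(m,0,1)[0]:
    if cv2.contourArea(c)>1500:
        b=cv2.boxPoints(cv2.minAreaRect(c));print(b.round(1).tolist());P=[onz("top",u,v,.045)[:2] for u,v in b];print(np.round(P,4).tolist(),"mean",np.mean(P,0).round(4))
E
```

```text
[ 0.4476 -0.0384  0.2633]
[[343.0, 93.0], [334.0, 66.0], [312.0, 47.0], [284.0, 41.0], [257.0, 50.0], [238.0, 71.0], [233.0, 99.0], [242.0, 125.0], [263.0, 143.0], [291.0, 149.0], [318.0, 140.0], [337.0, 120.0]] [288.  95.]
expect [279.7  98.9]
circle 277.5 96.5 48.0 [0.4518 0.0512 0.215 ]
red (247, 66, 62, 68)
red (463, 0, 91, 278)
red top (173, 287, 22, 24)
red top (398, 265, 22, 24)
red top (245, 230, 26, 24)
red top (51, 71, 41, 38)
red top (98, 51, 275, 87)
[[77.80000305175781, 254.60000610351562], [87.19999694824219, 177.39999389648438], [154.1999969482422, 185.5], [144.8000030517578, 262.70001220703125]]
[[0.4285, 0.468], [0.6054, 0.4506], [0.5847, 0.2958], [0.4087, 0.3151]] mean [0.5068 0.3824]
```

All four balls are in the upright tube. Grip it from above.

```bash
python3 -c "
from h import *
go((.4525,.0508,.263))"
```

```text
shift [88.7 -0.4  0.3] rot [0. 0. 0.] rows>= 1.8
```

>>> servo_tool(increments=[{"x":30,"y":0,"z":0,"wx":0,"wy":0,"wz":0,"jaw":-1},{"x":30,"y":0,"z":0,"wx":0,"wy":0,"wz":0,"jaw":-1},{"x":29.5,"y":0,"z":0,"wx":0,"wy":0,"wz":0,"jaw":-1},{"x":0,"y":0,"z":0,"wx":0,"wy":0,"wz":0,"jaw":-1},{"x":0,"y":0,"z":0,"wx":0,"wy":0,"wz":0,"jaw":-1},{"x":0,"y":0,"z":30,"wx":0,"wy":0,"wz":0,"jaw":-1},{"x":0,"y":0,"z":20,"wx":0,"wy":0,"wz":0,"jaw":-1},{"x":0,"y":0,"z":20,"wx":0,"wy":0,"wz":0,"jaw":-1},{"x":0,"y":0,"z":20,"wx":0,"wy":0,"wz":0,"jaw":-1},{"x":0,"y":0,"z":0,"wx":0,"wy":0,"wz":0,"jaw":-1},{"x":0,"y":0,"z":0,"wx":0,"wy":0,"wz":0,"jaw":-1}])

```text
t: 44.6
eef_pos: [0.453, 0.0501, 0.1733]
tool_rot: [[0.062, 0.998, -0.001], [0.998, -0.062, -0.0], [-0.0, -0.001, -1.0]]
force: [0.3, -0.3, 0.6]
gripper_width: 1.002
finger_force: 0.0
```

>>> servo_tool(increments=[{"x":0,"y":0,"z":0,"wx":0,"wy":0,"wz":0,"jaw":-0.6},{"x":0,"y":0,"z":0,"wx":0,"wy":0,"wz":0,"jaw":-0.45},{"x":0,"y":0,"z":0,"wx":0,"wy":0,"wz":0,"jaw":-0.3},{"x":0,"y":0,"z":0,"wx":0,"wy":0,"wz":0,"jaw":-0.3},{"x":0,"y":0,"z":0,"wx":0,"wy":0,"wz":0,"jaw":-0.3},{"x":0,"y":0,"z":0,"wx":0,"wy":0,"wz":0,"jaw":-0.3}])

```text
t: 45.2
eef_pos: [0.4534, 0.0506, 0.1737]
tool_rot: [[0.061, 0.998, 0.001], [0.998, -0.061, -0.0], [-0.0, 0.001, -1.0]]
force: [-2.3, -0.7, 6.2]
gripper_width: 0.735
finger_force: 29.8
```

>>> servo_tool(increments=[{"x":0,"y":0,"z":-10,"wx":0,"wy":0,"wz":0,"jaw":-0.3},{"x":0,"y":0,"z":-18,"wx":0,"wy":0,"wz":0,"jaw":-0.3},{"x":0,"y":0,"z":-18,"wx":0,"wy":0,"wz":0,"jaw":-0.3},{"x":0,"y":0,"z":-18,"wx":0,"wy":0,"wz":0,"jaw":-0.3},{"x":0,"y":0,"z":-18,"wx":0,"wy":0,"wz":0,"jaw":-0.3},{"x":0,"y":0,"z":-18,"wx":0,"wy":0,"wz":0,"jaw":-0.3},{"x":0,"y":0,"z":0,"wx":0,"wy":0,"wz":0,"jaw":-0.3},{"x":0,"y":0,"z":0,"wx":0,"wy":0,"wz":0,"jaw":-0.3}])

```text
t: 46.0
eef_pos: [0.4527, 0.0503, 0.2728]
tool_rot: [[0.061, 0.998, -0.0], [0.998, -0.061, -0.0], [-0.0, -0.0, -1.0]]
force: [-0.4, -0.5, -3.5]
gripper_width: 0.737
finger_force: 29.8
```

Run:
```python
from h import *
s=status.get_state();print(s["force"].round(2),s["moment"].round(3))
f=optics.grab_frame("side");cv2.imwrite("pics/w_s.png",f);h=cv2.cvtColor(f,cv2.COLOR_BGR2HSV)
K=np.array(optics.camera_info("side")["intrinsics"]);P=np.linalg.inv(np.array(optics.camera_info("side")["pose"]))
q=K@(P@np.r_[s["eef_pos"][:2],.115,1])[:3];print("exp base",q[:2]/q[2])
m=(((h[...,0]<6)|(h[...,0]>174))&(h[...,1]>170)).astype(np.uint8)*255
for c in cv2.findContours(m,0,1)[0]:
    if cv2.contourArea(c)>40:print(cv2.boundingRect(c))
go((.506,.382,.274))
```

```text
[-0.36 -0.51 -3.52] [-0.044 -0.064 -0.015]
exp base [290.92275703 218.92538691]
(276, 295, 30, 12)
(278, 219, 27, 10)
(63, 212, 37, 29)
(88, 166, 179, 129)
shift [334.4  33.3  -1.9] rot [0. 0. 0.] rows>= 6.7
```

Tube with balls held vertical (3.5 N). Carry to the carton.

>>> servo_tool(increments=[{"x":20,"y":3,"z":0,"wx":0,"wy":0,"wz":0,"jaw":-0.3},{"x":32,"y":3,"z":0,"wx":0,"wy":0,"wz":0,"jaw":-0.3},{"x":36,"y":3,"z":0,"wx":0,"wy":0,"wz":0,"jaw":-0.3},{"x":36,"y":3,"z":0,"wx":0,"wy":0,"wz":0,"jaw":-0.3},{"x":36,"y":3,"z":0,"wx":0,"wy":0,"wz":0,"jaw":-0.3},{"x":36,"y":3,"z":0,"wx":0,"wy":0,"wz":0,"jaw":-0.3},{"x":36,"y":3,"z":0,"wx":0,"wy":0,"wz":0,"jaw":-0.3},{"x":36,"y":3,"z":0,"wx":0,"wy":0,"wz":0,"jaw":-0.3},{"x":32,"y":3,"z":0,"wx":0,"wy":0,"wz":0,"jaw":-0.3},{"x":20,"y":3,"z":0,"wx":0,"wy":0,"wz":0,"jaw":-0.3},{"x":14,"y":3,"z":0,"wx":0,"wy":0,"wz":0,"jaw":-0.3},{"x":0,"y":0,"z":0,"wx":0,"wy":0,"wz":0,"jaw":-0.3}])

```text
t: 47.25
eef_pos: [0.5057, 0.3832, 0.2718]
tool_rot: [[0.059, 0.998, -0.002], [0.998, -0.059, 0.0], [-0.0, -0.002, -1.0]]
force: [0.3, 0.9, -2.6]
gripper_width: 0.735
finger_force: 29.8
```

```bash
cat > cart.py <<'E'
from h import *
s=status.get_state();print(s["eef_pos"].round(4),s["force"].round(2))
f=optics.grab_frame("side");cv2.imwrite("pics/x_s.png",f);h=cv2.cvtColor(f,cv2.COLOR_BGR2HSV)
a=cv2.imread("pics/w_s.png")
d=cv2.absdiff(f,a).max(2)
# has the carton moved? its lower-left outline in the side view, away from the arm
for y0,y1,x0,x1 in ((300,365,130,185),(330,370,160,240),(300,345,205,240)):
    print("diff",(d[y0:y1,x0:x1]>40).mean().round(3))
t=optics.grab_frame("top");cv2.imwrite("pics/x_t.png",t);b=cv2.imread("pics/v_t.png");d=cv2.absdiff(t,b).max(2)>40
for y0,y1,x0,x1 in ((240,270,70,160),(170,200,75,100)): print("topdiff",d[y0:y1,x0:x1].mean().round(3))
E
python3 cart.py
```

```text
[0.5057 0.3832 0.2718] [ 0.33  0.87 -2.64]
diff 0.184
diff 0.002
diff 0.0
topdiff 0.399
topdiff 0.093
```

Carton unmoved; lower.

>>> servo_tool(increments=[{"x":0,"y":0,"z":20,"wx":0,"wy":0,"wz":0,"jaw":-0.3},{"x":0,"y":0,"z":22,"wx":0,"wy":0,"wz":0,"jaw":-0.3},{"x":0,"y":0,"z":22,"wx":0,"wy":0,"wz":0,"jaw":-0.3},{"x":0,"y":0,"z":22,"wx":0,"wy":0,"wz":0,"jaw":-0.3},{"x":0,"y":0,"z":12,"wx":0,"wy":0,"wz":0,"jaw":-0.3},{"x":0,"y":0,"z":5,"wx":0,"wy":0,"wz":0,"jaw":-0.3},{"x":0,"y":0,"z":0,"wx":0,"wy":0,"wz":0,"jaw":-0.3},{"x":0,"y":0,"z":0,"wx":0,"wy":0,"wz":0,"jaw":-0.3}])

```text
t: 48.15
eef_pos: [0.5068, 0.3821, 0.1713]
tool_rot: [[0.061, 0.998, 0.001], [0.998, -0.061, 0.001], [0.001, 0.001, -1.0]]
force: [-0.3, -0.5, -2.6]
gripper_width: 0.737
finger_force: 29.8
```

>>> servo_tool(increments=[{"x":0,"y":0,"z":2,"wx":0,"wy":0,"wz":0,"jaw":-0.3},{"x":0,"y":0,"z":2,"wx":0,"wy":0,"wz":0,"jaw":-0.3},{"x":0,"y":0,"z":1.5,"wx":0,"wy":0,"wz":0,"jaw":-0.3},{"x":0,"y":0,"z":0,"wx":0,"wy":0,"wz":0,"jaw":-0.3},{"x":0,"y":0,"z":0,"wx":0,"wy":0,"wz":0,"jaw":-0.3}])

```text
t: 48.65
eef_pos: [0.5064, 0.3823, 0.1658]
tool_rot: [[0.061, 0.998, 0.001], [0.998, -0.061, 0.0], [0.001, 0.001, -1.0]]
force: [-1.3, -1.4, 5.7]
gripper_width: 0.739
finger_force: 29.9
```

Contact with the floor (5.7 N up). Release slowly and back off upward.

>>> servo_tool(increments=[{"x":0,"y":0,"z":-0.5,"wx":0,"wy":0,"wz":0,"jaw":-0.45},{"x":0,"y":0,"z":0,"wx":0,"wy":0,"wz":0,"jaw":-0.52},{"x":0,"y":0,"z":0,"wx":0,"wy":0,"wz":0,"jaw":-0.6},{"x":0,"y":0,"z":0,"wx":0,"wy":0,"wz":0,"jaw":-0.8},{"x":0,"y":0,"z":0,"wx":0,"wy":0,"wz":0,"jaw":-1},{"x":0,"y":0,"z":0,"wx":0,"wy":0,"wz":0,"jaw":-1},{"x":0,"y":0,"z":-20,"wx":0,"wy":0,"wz":0,"jaw":-1},{"x":0,"y":0,"z":-30,"wx":0,"wy":0,"wz":0,"jaw":-1},{"x":0,"y":0,"z":-30,"wx":0,"wy":0,"wz":0,"jaw":-1},{"x":0,"y":0,"z":-30,"wx":0,"wy":0,"wz":0,"jaw":-1},{"x":0,"y":0,"z":0,"wx":0,"wy":0,"wz":0,"jaw":-1},{"x":0,"y":0,"z":0,"wx":0,"wy":0,"wz":0,"jaw":-1}])

```text
t: 49.85
eef_pos: [0.5065, 0.382, 0.2755]
tool_rot: [[0.061, 0.998, 0.001], [0.998, -0.061, 0.001], [0.001, 0.001, -1.0]]
force: [-0.3, -0.8, -0.1]
gripper_width: 0.999
finger_force: 0.0
```

>>> servo_tool(increments=[{"x":-45,"y":0,"z":0,"wx":0,"wy":0,"wz":0,"jaw":-1},{"x":-45,"y":0,"z":0,"wx":0,"wy":0,"wz":0,"jaw":-1},{"x":-45,"y":0,"z":0,"wx":0,"wy":0,"wz":0,"jaw":-1},{"x":-45,"y":0,"z":0,"wx":0,"wy":0,"wz":0,"jaw":-1},{"x":-45,"y":0,"z":0,"wx":0,"wy":0,"wz":0,"jaw":-1},{"x":0,"y":0,"z":0,"wx":0,"wy":0,"wz":0,"jaw":-1},{"x":0,"y":0,"z":0,"wx":0,"wy":0,"wz":0,"jaw":-1}])

```text
t: 50.55
eef_pos: [0.4922, 0.1558, 0.2741]
tool_rot: [[0.064, 0.998, -0.002], [0.998, -0.064, -0.001], [-0.001, -0.002, -1.0]]
force: [-0.1, 0.9, 0.7]
gripper_width: 1.002
finger_force: 0.0
```

Run:
```python
from h import *
t=optics.grab_frame("top");cv2.imwrite("pics/y_t.png",t);f=optics.grab_frame("side");cv2.imwrite("pics/y_s.png",f)
h=cv2.cvtColor(t,cv2.COLOR_BGR2HSV)
m=((h[...,0]>8)&(h[...,0]<25)&(h[...,1]>60)&(h[...,2]>40)).astype(np.uint8)*255;m[:150]=0;m[330:]=0;m[:,195:]=0
for c in cv2.findContours(m,0,1)[0]:
    if cv2.contourArea(c)>1500:
        b=cv2.boxPoints(cv2.minAreaRect(c));P=[onz("top",u,v,.045)[:2] for u,v in b];print(np.round(P,4).tolist(),"mean",np.mean(P,0).round(4))
# balls seen in the mouth (top) and the red base in both pictures
m=(((h[...,0]<8)|(h[...,0]>172))&(h[...,1]>150)).astype(np.uint8)*255
for c in cv2.findContours(m[150:300,60:200],0,1)[0]:
    if cv2.contourArea(c)>10:
        x,y,w,hh=cv2.boundingRect(c);print("red top",x+60,y+150,w,hh,onz("top",x+60+w/2,y+150+hh/2,.165).round(3))
hs=cv2.cvtColor(f,cv2.COLOR_BGR2HSV);m=(((hs[...,0]<6)|(hs[...,0]>174))&(hs[...,1]>150)).astype(np.uint8)*255
for c in cv2.findContours(m,0,1)[0]:
    if cv2.contourArea(c)>15:print("red side",cv2.boundingRect(c))
for n in("top","side"):
    K=np.array(optics.camera_info(n)["intrinsics"]);P=np.linalg.inv(np.array(optics.camera_info(n)["pose"]))
    for p in ((.5064,.3823,.207),(.5064,.3823,.165),(.5064,.3823,.004)):
        q=K@(P@np.r_[p,1])[:3];print(n,p,(q[:2]/q[2]).round(1))
# gold band in side and the brown silhouette widths above the carton
m=((hs[...,0]<25)&(hs[...,1]>70)).astype(np.uint8)
for v in range(200,345,12):
    xs=np.nonzero(m[v,130:240])[0]+130; print(v,(xs.min(),xs.max()) if len(xs) else None)
```

```text
[[0.5732, 0.5231], [0.6106, 0.4217], [0.4165, 0.3453], [0.3799, 0.4452]] mean [0.4951 0.4338]
red top 85 209 18 17 [0.503 0.387 0.165]
red side (171, 317, 30, 16)
red side (275, 295, 31, 13)
red side (63, 212, 37, 29)
red side (554, 195, 6, 14)
red side (373, 186, 6, 24)
red side (87, 166, 174, 129)
red side (461, 93, 10, 16)
top (0.5064, 0.3823, 0.207) [ 88.5 214.3]
top (0.5064, 0.3823, 0.165) [ 96.4 216. ]
top (0.5064, 0.3823, 0.004) [121.8 221.2]
side (0.5064, 0.3823, 0.207) [172.5 254.5]
side (0.5064, 0.3823, 0.165) [175.7 269.8]
side (0.5064, 0.3823, 0.004) [186.5 321.1]
200 (np.int64(139), np.int64(239))
212 (np.int64(157), np.int64(239))
224 (np.int64(139), np.int64(233))
236 (np.int64(153), np.int64(239))
248 (np.int64(162), np.int64(239))
260 (np.int64(155), np.int64(239))
272 (np.int64(157), np.int64(192))
284 (np.int64(161), np.int64(196))
296 (np.int64(152), np.int64(211))
308 (np.int64(134), np.int64(226))
320 (np.int64(137), np.int64(232))
332 (np.int64(148), np.int64(226))
344 (np.int64(160), np.int64(211))
```

Run:
```python
import cv2,numpy as np
a=cv2.imread("pics/a_side.png");b=cv2.imread("pics/y_s.png");d=cv2.absdiff(a,b).max(2)>40
for r in ((335,365,150,235),(300,350,130,150),(310,345,212,240)):print(d[r[0]:r[1],r[2]:r[3]].mean().round(3))
from h import *
print("t",status.get_state()["t"])
```

```text
0.0
0.0
0.0
t 50.65
```

```bash
python3 -c "
from bench import r
print(r.sign_off())"
```

```text
the job is handed in; nothing more can be done
None
```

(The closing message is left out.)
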